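Put up the boot-room rail and hang the caddies

TASK

Put up the hanging rail on the low rack: hook a bracket into the top two slots of each upright, press it down until it snaps home, and lay the rail in the two brackets' cradles. Then hang whichever of the three wooden caddies are there, one after the other and the largest first: hook it onto the rail's plain end, let it rest on the rail, and slide it along until its board stands in the middle of its dark band - large caddy at the band farthest from the plain end, medium at the middle one, small at the nearest; an absent caddy's band stays empty. Leave the tumbler, the dispenser and the headlamp case alone.

Things in the scene. Friction and masses are not known exactly. Their poses are not given: they have to be found in the camera images.
- upright_left (a point): Left (+y) slotted upright of the low rack: steel strip 50 mm wide, 5 thick, 270 high, with through slots 15 wide, 30 high, every 44 mm. Point: middle of its front face (robot side), 150 mm above the shelf; a locked bracket's bottom back edge comes to lie here. x into the rack, square to the face (the way hooks go in), y left, z up. Top two slots: bottom edges 34 and 78 mm above this point.
- upright_right (a point): The other, equal upright, 300 mm to the right (-y); point and axes alike. The strips end 120 mm above these points; nothing solid lies behind the slots for 30 mm.
- rack_mid (a point): Half-way between the two upright points, same height and axes. The rack is fixed; its wooden plinth (22 mm high, 110 deep, 400 wide) is on the shelf behind the strips' faces.
- roller_left (a joint): How far the left upright's spring roller is pushed in (0 to 0.005 m). It peeps 3 mm out of the face in the third slot, its axis 12 mm above the upright's point. A bracket coming down rests on it about 9 mm above its locked height; pressed on the post with some 5 to 10 N it snaps past and is home when its hooks sit on the slots' bottom edges.
- roller_right (a joint): The same for the right upright's roller.
- rail_mid (a point): Centre of the rail: aluminium bar 14 mm wide (x), 360 long (y), 18 high (z), a black end block 24 x 10 x 24 mm on each end; 0.28 kg. Three dark bands, 26 mm wide each, at y = +108, +30, -48 mm; the end towards -y has none and is the plain end (plain from -61 to -180). On the shelf this point is 12 mm up; in the cradles 9 mm above their floors, the end blocks outside the brackets, with some mm of play lengthways.
- mark_far (a point): Middle of the rail's top surface at the band farthest from the plain end; axes as the rail's.
- mark_mid (a point): Same, at the middle band.
- mark_near (a point): Same, at the band nearest to the plain end.
- bracket_a_post (a point): Steel bracket A (A and B are equal; either fits either upright). Flat arm 50 mm wide (y), 10 thick, along x; on its rear (+x) end a post 26 wide (y), 32 deep (x), up to 104 mm above the underside, with a 46 mm wide, 6 thick back plate: grip the post from above across the 26 mm. Point: centre of the post, 57 mm above the underside, 22 mm in front of the back face. 0.35 kg, balances 50 mm in front of the back face.
- bracket_a_back (a point): Bottom edge of A's back face, middle, level with its underside. +x is the way the hooks point. Hooks at 34 and 78 mm up (undersides of the necks): neck 7 wide, 6 high, 13 long; tooth hanging 16 mm, 6.5 mm behind the back face (8.5 at its tip). They enter the slots centrally with this point 20 mm above the upright's point (4 mm spare all round); then face to strip, or 1 mm off, it goes down.
- bracket_a_cradle (a point): Middle of the floor of bracket A's open-topped rail cradle, on the arm, 115 mm in front of the back face, 10 mm above the underside: two lips 18 mm high, 24 mm apart (x), 30 mm wide (y); the 14 mm rail drops in between from above. A locked bracket droops by some 2 degrees.
- bracket_b_post (a point): Steel bracket B, equal to A in everything; this point is the centre of its post, as for A.
- bracket_b_back (a point): The same point of bracket B.
- bracket_b_cradle (a point): Middle of the floor of bracket B's open-topped rail cradle, on the arm, 115 mm in front of the back face, 10 mm above the underside: two lips 18 mm high, 24 mm apart (x), 30 mm wide (y); the 14 mm rail drops in between from above. A locked bracket droops by some 2 degrees.
- caddy_large_handle (a point): The large boot-care caddy (may be absent): wooden tray 124 mm long (x), 64 wide (y), 38 high, with an upright centre board 18 mm thick (y) cut as a hook at the top; 160 mm high, 0.40 kg. Point: centre of the hook's solid top piece (x -30 to +28 mm, 22 mm up and down): grip it here from above, across the 18 mm.
- caddy_large_saddle (a point): Ceiling of the large caddy's hook, 22.5 mm below its handle point, 115 above its underside; rests on the rail's top when hung. Throat x -14 to +14 mm; the stem closes it on the -x side, a lip hangs 24 mm down on the +x side; from the lip down to the tray's rim (77 mm below here) it is open to +x: the lip goes over the rail from -x, then down.
- caddy_medium_handle (a point): The medium boot-care caddy (may be absent): wooden tray 100 mm long (x), 64 wide (y), 38 high, with an upright centre board 18 mm thick (y) cut as a hook at the top; 160 mm high, 0.34 kg. Point: centre of the hook's solid top piece (x -30 to +28 mm, 22 mm up and down): grip it here from above, across the 18 mm.
- caddy_medium_saddle (a point): Ceiling of the medium caddy's hook, 22.5 mm below its handle point, 115 above its underside; rests on the rail's top when hung. Throat x -14 to +14 mm; the stem closes it on the -x side, a lip hangs 24 mm down on the +x side; from the lip down to the tray's rim (77 mm below here) it is open to +x: the lip goes over the rail from -x, then down.
- caddy_small_handle (a point): The small boot-care caddy (may be absent): wooden tray 76 mm long (x), 64 wide (y), 38 high, with an upright centre board 18 mm thick (y) cut as a hook at the top; 160 mm high, 0.28 kg. Point: centre of the hook's solid top piece (x -30 to +28 mm, 22 mm up and down): grip it here from above, across the 18 mm.
- caddy_small_saddle (a point): Ceiling of the small caddy's hook, 22.5 mm below its handle point, 115 above its underside; rests on the rail's top when hung. Throat x -14 to +14 mm; the stem closes it on the -x side, a lip hangs 24 mm down on the +x side; from the lip down to the tray's rim (77 mm below here) it is open to +x: the lip goes over the rail from -x, then down.
- tumbler_mid (a point): Centre of a clear glass tumbler, 72 mm across, 100 mm high, standing beside the rack. Leave alone.
- dispenser_mid (a point): Centre of a pale ceramic push dispenser, 72 mm across, 157 mm high, standing beside the rack. Leave alone.
- headlamp_case_mid (a point): Centre of a blue plastic headlamp case, 75 x 110 x 55 mm, beside the rack. Leave alone.
Not all that is in view belongs to the job. Leave any orange look-alike of the part that bears bracket_b_post alone. What is shaped like the part that bears caddy_medium_handle but pink is not meant.

How it is judged:
On the way, in this order (a step that is already met when the one before it is completed fails the run):
1. both brackets are hooked in the top two slots of an upright each and pressed down home ((((x of bracket_a_back in the frame of upright_left between -0.007 and 0.005 m and y of bracket_a_back in the frame of upright_left between -0.008 and 0.008 m and z of bracket_a_back in the frame of upright_left between -0.004 and 0.004 m and angle between bracket_a_back's own z axis and vertical below 0.12 rad) and (x of bracket_b_back in the frame of upright_right between -0.007 and 0.005 m and y of bracket_b_back in the frame of upright_right between -0.008 and 0.008 m and z of bracket_b_back in the frame of upright_right between -0.004 and 0.004 m and angle between bracket_b_back's own z axis and vertical below 0.12 rad)) or ((x of bracket_b_back in the frame of upright_left between -0.007 and 0.005 m and y of bracket_b_back in the frame of upright_left between -0.008 and 0.008 m and z of bracket_b_back in the frame of upright_left between -0.004 and 0.004 m and angle between bracket_b_back's own z axis and vertical below 0.12 rad) and (x of bracket_a_back in the frame of upright_right between -0.007 and 0.005 m and y of bracket_a_back in the frame of upright_right between -0.008 and 0.008 m and z of bracket_a_back in the frame of upright_right between -0.004 and 0.004 m and angle between bracket_a_back's own z axis and vertical below 0.12 rad)))), for 0.2 s.
2. the rail lies down in both cradles ((((x of bracket_a_back in the frame of upright_left between -0.007 and 0.005 m and y of bracket_a_back in the frame of upright_left between -0.008 and 0.008 m and z of bracket_a_back in the frame of upright_left between -0.004 and 0.004 m and angle between bracket_a_back's own z axis and vertical below 0.12 rad) and (x of bracket_b_back in the frame of upright_right between -0.007 and 0.005 m and y of bracket_b_back in the frame of upright_right between -0.008 and 0.008 m and z of bracket_b_back in the frame of upright_right between -0.004 and 0.004 m and angle between bracket_b_back's own z axis and vertical below 0.12 rad)) or ((x of bracket_b_back in the frame of upright_left between -0.007 and 0.005 m and y of bracket_b_back in the frame of upright_left between -0.008 and 0.008 m and z of bracket_b_back in the frame of upright_left between -0.004 and 0.004 m and angle between bracket_b_back's own z axis and vertical below 0.12 rad) and (x of bracket_a_back in the frame of upright_right between -0.007 and 0.005 m and y of bracket_a_back in the frame of upright_right between -0.008 and 0.008 m and z of bracket_a_back in the frame of upright_right between -0.004 and 0.004 m and angle between bracket_a_back's own z axis and vertical below 0.12 rad))) and x of rail_mid in the frame of rack_mid between -0.128 and -0.102 m and y of rail_mid in the frame of rack_mid between -0.03 and 0.03 m and z of rail_mid in the frame of rack_mid between 0.01 and 0.024 m and angle between the y axis of rail_mid and the y axis of rack_mid, either way round below 0.08 rad and angle between rail_mid's own z axis and vertical below 0.12 rad), for 0.2 s.
3. the large caddy is hooked on the rail's plain end, its board resting on the rail (x of caddy_large_saddle in the frame of rail_mid between -0.012 and 0.012 m and z of caddy_large_saddle in the frame of rail_mid between 0.004 and 0.014 m and angle between caddy_large_saddle's own z axis and vertical below 0.2 rad and y of caddy_large_saddle in the frame of rail_mid between -0.15 and -0.082 m), for 0.2 s.
4. the large caddy hangs on the rail at the far band (x of caddy_large_saddle in the frame of rail_mid between -0.012 and 0.012 m and z of caddy_large_saddle in the frame of rail_mid between 0.004 and 0.014 m and angle between caddy_large_saddle's own z axis and vertical below 0.2 rad and y of caddy_large_saddle in the frame of mark_far between -0.008 and 0.008 m), for 0.2 s.
5. the medium caddy is hooked on the rail's plain end, its board resting on the rail (x of caddy_medium_saddle in the frame of rail_mid between -0.012 and 0.012 m and z of caddy_medium_saddle in the frame of rail_mid between 0.004 and 0.014 m and angle between caddy_medium_saddle's own z axis and vertical below 0.2 rad and y of caddy_medium_saddle in the frame of rail_mid between -0.15 and -0.082 m), for 0.2 s.
6. the medium caddy hangs on the rail at the mid band (x of caddy_medium_saddle in the frame of rail_mid between -0.012 and 0.012 m and z of caddy_medium_saddle in the frame of rail_mid between 0.004 and 0.014 m and angle between caddy_medium_saddle's own z axis and vertical below 0.2 rad and y of caddy_medium_saddle in the frame of mark_mid between -0.008 and 0.008 m), for 0.2 s.
7. the small caddy is hooked on the rail's plain end, its board resting on the rail (x of caddy_small_saddle in the frame of rail_mid between -0.012 and 0.012 m and z of caddy_small_saddle in the frame of rail_mid between 0.004 and 0.014 m and angle between caddy_small_saddle's own z axis and vertical below 0.2 rad and y of caddy_small_saddle in the frame of rail_mid between -0.15 and -0.082 m), for 0.2 s.
8. the small caddy hangs on the rail at the near band (x of caddy_small_saddle in the frame of rail_mid between -0.012 and 0.012 m and z of caddy_small_saddle in the frame of rail_mid between 0.004 and 0.014 m and angle between caddy_small_saddle's own z axis and vertical below 0.2 rad and y of caddy_small_saddle in the frame of mark_near between -0.008 and 0.008 m), for 0.2 s.
At the end, for the whole second after the job is handed in: Both brackets locked (within 4 mm in height and 8 mm sideways of home); the rail lying in both cradles; every caddy present hanging upright on the rail, its board within 8 mm of the middle of its own band; brackets and rail at rest, caddies not swinging hard (all of step 2 and all of step 4 and all of step 6 and all of step 8 and linear speed of each of bracket_a, bracket_b, rail below 0.05 m/s and linear speed of each of caddy_large, caddy_medium, caddy_small below 0.2 m/s); the robot touches nothing.
It fails at once if the glass tumbler is shoved or knocked over (distance of tumbler_mid from where it was at the start of the episode above 0.03 m or angle between tumbler_mid's own z axis and vertical above 0.5 rad).
It fails at once if the ceramic dispenser is shoved or knocked over (distance of dispenser_mid from where it was at the start of the episode above 0.03 m or angle between dispenser_mid's own z axis and vertical above 0.5 rad).
It fails at once if the headlamp case is shoved or knocked over (distance of headlamp_case_mid from where it was at the start of the episode above 0.03 m or angle between headlamp_case_mid's own z axis and vertical above 0.5 rad).
It fails at once if a caddy's hook is lifted on, off or along over the banded stretch of the rail instead of sliding on it ((x of caddy_large_saddle in the frame of rail_mid between -0.012 and 0.012 m and y of caddy_large_saddle in the frame of rail_mid between -0.075 and 0.13 m and z of caddy_large_saddle in the frame of rail_mid between 0.019 and 0.031 m and angle between caddy_large_saddle's own z axis and vertical below 0.15 rad) or (x of caddy_medium_saddle in the frame of rail_mid between -0.012 and 0.012 m and y of caddy_medium_saddle in the frame of rail_mid between -0.075 and 0.13 m and z of caddy_medium_saddle in the frame of rail_mid between 0.019 and 0.031 m and angle between caddy_medium_saddle's own z axis and vertical below 0.15 rad) or (x of caddy_small_saddle in the frame of rail_mid between -0.012 and 0.012 m and y of caddy_small_saddle in the frame of rail_mid between -0.075 and 0.13 m and z of caddy_small_saddle in the frame of rail_mid between 0.019 and 0.031 m and angle between caddy_small_saddle's own z axis and vertical below 0.15 rad)).
Of caddy_large, caddy_medium, caddy_small only 2 to 3 are there at a start; the rules pass over those that are not, and their reading is None.
At some moment in a run one of bracket_a, bracket_b, caddy_large, caddy_medium, caddy_small may be knocked a few centimetres aside while the robot is not near it.
It also fails if it takes over 210 s, if anything falls off the work surface, if the arm or the gripper's body presses on something with over 40 N, if the wrist force passes 120 N, or if a joint passes its speed limit or range.

ROBOT

A 6-joint arm with a two-finger parallel gripper is mounted at the origin on the work surface. World frame = base frame: x ahead of the robot, y to its left, z up, the work surface at z = 0. Lengths are in m, angles in rad, forces in N, time in s.
With the tool pointing down it reaches from about 0.25 to 0.725 m from the base axis. Payload 9.7 kg.
Tool frame: the origin (TCP) lies at the very end of the fingers, on their centre line; the grasp point (between the pads) lies 19 mm behind it (r.tcp_to_grasp is the distance from the TCP to the grasp point, in m); z points along the fingers, y is the direction in which the jaws open and shut (so a half turn about z gives the same grasp; the last joint's range is limited). The gripper opens to 85 mm and grips with 20 to 120 N. Pads are 22 mm wide; open, the fingers measure 114 mm over their backs; the gripper's body (76 mm by 85 mm) begins 54 mm behind the grasp point. The pads swing forward as they close: fully open they stand 13 mm farther back than shut.
Start: joints at [1.208, 0.087, 0.176, 1.66, 0, 1.571], TCP at [0.195, 0.514, 0.231] pointing down, gripper open.
Joint ranges: [-3.13, 3.13], [-0.85, 1.81], [-1.15, 1.24], [-2.2, 2.28], [-1.44, 1.52], [-3.14, 3.14]. Speed limits (rad/s): [2.22, 2.22, 2.57, 3.14, 3.14, 3.14].

INTERFACE

Orientations are given as a unit quaternion [w, x, y, z].
In Python, from workcell import r gives the robot as it stands. Calls block until the motion is done:
- r.move_pose(position, orientation): joint-space move of the TCP to a pose.
- r.move_l(position, velocity=0.15, rot=None): straight line of the TCP; rot=None keeps the orientation; velocity is the mean speed in m/s.
- r.movej(angles): joint-space move.
- r.set_gripper(opening, f_grip=None): finger opening in m; f_grip is the grip in N (None keeps the last); returns when the fingers have stopped.
- r.dwell(seconds).
- r.inverse_kinematics(position, orientation): joint angles nearest the present ones, or None.
- r.state(): the state.
- r.get_image(name): name is "scene" or "top" or "wrist"; returns the picture (420x560x3 uint8, blue, green, red); there is no depth.
- r.camera_params(name): a dict with "camera_matrix" (3x3 intrinsics, pixels), "R" (3x3) and "t" (3): a world point X has camera coordinates R X + t. Camera axes: x right, y down, z forward; pixel columns grow to the right and rows downward; lengths in m; the calibration is good to about 2 mm. The wrist camera is an equidistant fisheye: a pixel r from the principal point sees the ray r / f radians off the axis. A picture is of the moment at which its call begins: read the wrist's pose just before it. camera_params takes no time and is no camera call; for the wrist camera it gives the pose at the moment of the call.
A pose or a line that the arm cannot do raises r.IKError and nothing moves.
- r.sign_off(): hands the job in, once; it reports no verdict.
The state is a dict: "time": time; "joint_positions": joint angles; "qvel": joint speeds; "effort": joint torques, N m; "eef_pos": TCP position; "ee_rot": TCP orientation; "force": force on the tool from outside, world axes, zero at the start; "torque": the same for the moment, N m; "finger_gap": finger opening in m.
Only numpy, scipy, OpenCV 4.12 (cv2) and the standard library are available. Lean on these libraries where they do the work, as an engineer would, in place of code of your own. Each camera call takes 0.05 s, during which the arm holds its last target.

## Working session

There is one attempt and no reset: what is moved stays moved. The work goes in short steps, each a Python script; the robot and the scene stay as the last script left them, time stands still between calls to the robot, and variables do not carry over. Pictures are saved under pics/ and viewed, and the job is handed in when it is done.

```bash
ls -la; mkdir -p pics
python3 - <<'E'
from workcell import r
import cv2,numpy as np
print(r.state())
for n in ["scene","top","wrist"]:
    p=r.camera_params(n); print(n,np.round(p["camera_matrix"],1).tolist(),np.round(p["R"],3).tolist(),np.round(p["t"],3).tolist(), p.keys())
    cv2.imwrite(f"pics/{n}0.png",r.get_image(n))
E
```

```text
total 12
drwxr-xr-x  3 agent agent 4096 Dec  7 15:19 .
drwxr-xr-x 23 root  root  4096 Dec  7 15:19 ..
drwxr-xr-x  2 agent agent 4096 Dec  7 15:19 pics
{'time': 0.0, 'joint_positions': array([1.20799371e+00, 8.74708959e-02, 1.75131681e-01, 1.65982523e+00,
       1.34393034e-05, 1.57080420e+00]), 'qvel': array([ 2.48983306e-03,  1.53230155e-04,  8.04095995e-05, -5.60053060e-04,
        9.90635697e-04,  5.92793327e-04]), 'effort': array([-4.48783379e-03, -5.20388210e+01,  4.64800572e+01,  1.63823145e-02,
       -2.41692560e-04,  1.29944021e-05]), 'eef_pos': array([0.19510386, 0.51397501, 0.23057588]), 'ee_rot': array([-1.30016131e-04,  1.80411899e-01,  9.83590910e-01, -6.71621009e-04]), 'force': array([-0.92231446,  0.478765  ,  0.41862508]), 'torque': array([-0.01246297,  0.02453722, -0.02196961]), 'finger_gap': 0.08555262945984307}
scene [[401.8, 0.0, 278.8], [0.0, 401.8, 207.8], [0.0, 0.0, 1.0]] [[0.612, 0.79, 0.017], [0.45, -0.331, -0.829], [-0.65, 0.516, -0.558]] [-0.315, -0.114, 1.833] dict_keys(['camera_matrix', 'R', 't'])
top [[408.1, 0.0, 284.1], [0.0, 408.1, 200.7], [0.0, 0.0, 1.0]] [[-0.005, -1.0, -0.0], [-0.986, 0.005, -0.168], [0.168, -0.0, -0.986]] [0.005, 0.528, 1.548] dict_keys(['camera_matrix', 'R', 't'])
wrist [[325.2, 0.0, 278.6], [0.0, 325.2, 201.7], [0.0, 0.0, 1.0]] [[0.355, 0.935, -0.002], [0.883, -0.335, 0.329], [0.307, -0.119, -0.944]] [-0.549, -0.042, 0.381] dict_keys(['camera_matrix', 'R', 't'])
```

View pics/scene0.png

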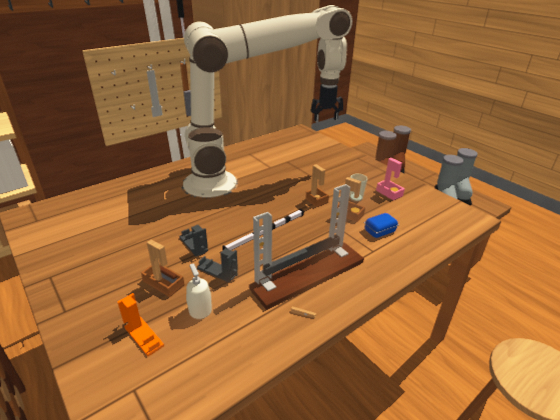

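View pics/top0.png

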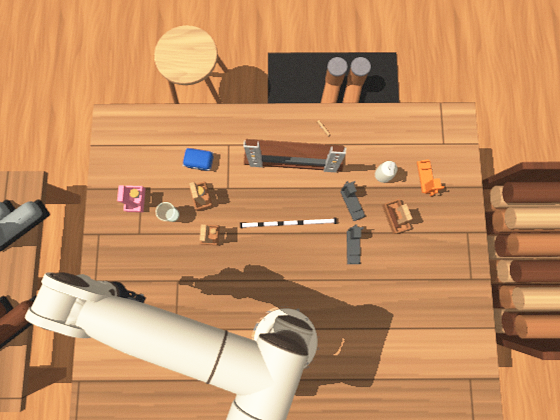

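View pics/wrist0.png

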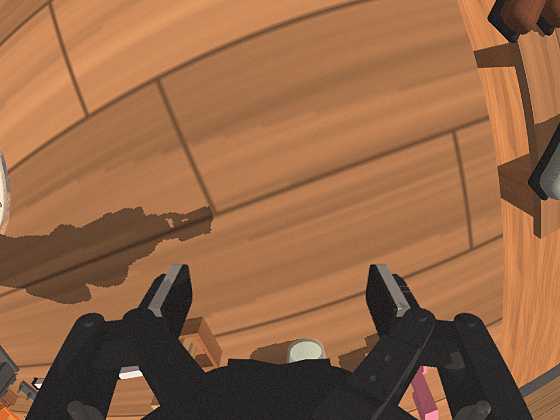

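Run:
```python
import cv2
a=cv2.imread("pics/top0.png"); b=cv2.imread("pics/scene0.png")
cv2.imwrite("pics/topL.png",cv2.resize(a[130:270,100:300],None,fx=4,fy=4,interpolation=2))
cv2.imwrite("pics/topR.png",cv2.resize(a[130:270,270:470],None,fx=4,fy=4,interpolation=2))
cv2.imwrite("pics/sc1.png",cv2.resize(b[160:310,110:310],None,fx=4,fy=4,interpolation=2))
```

```text
(no output)
```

View pics/topL.png

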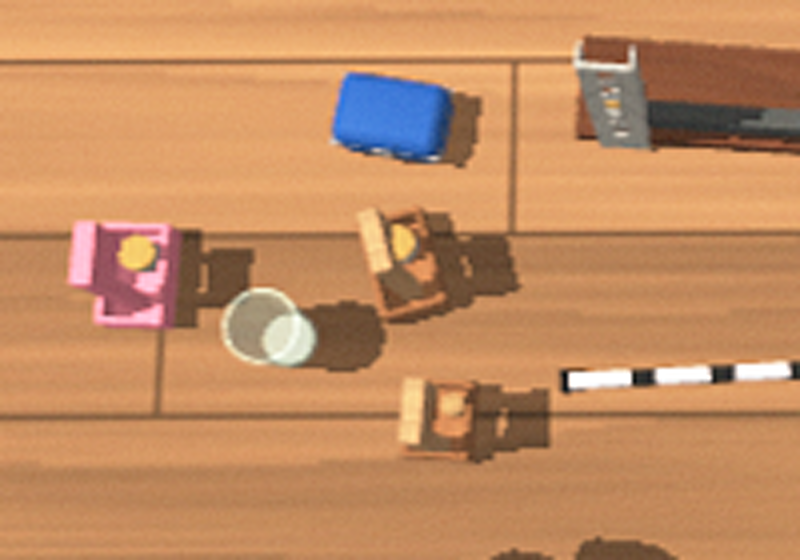

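View pics/topR.png

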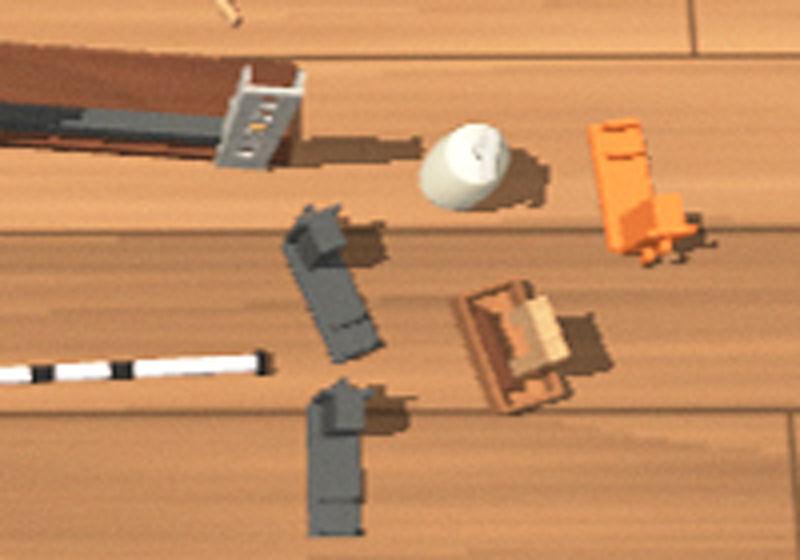

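View pics/sc1.png

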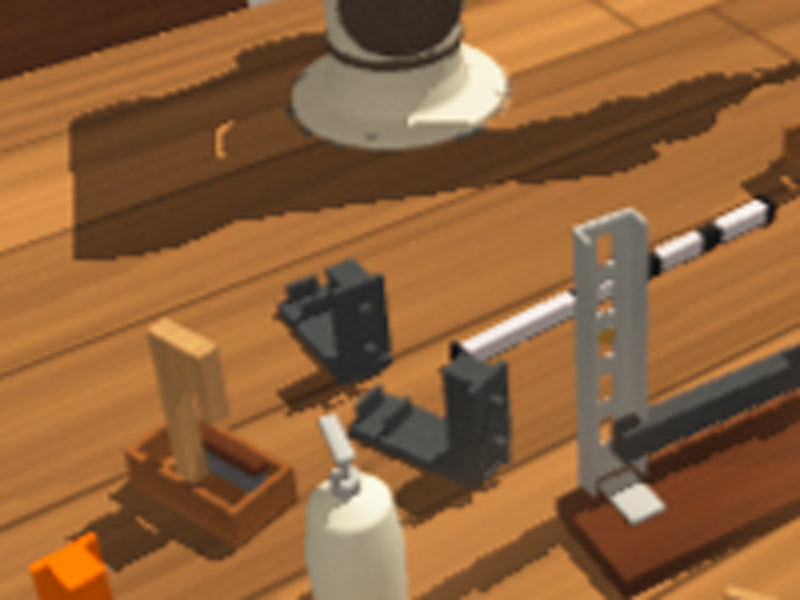

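```bash
cat > h.py <<'E'
import numpy as np, cv2
from scipy.spatial.transform import Rotation as Rot
from workcell import r
def cam(n): 
    p=r.camera_params(n); return np.array(p["camera_matrix"]),np.array(p["R"]),np.array(p["t"])
def rays(n,uv,c=None):
    K,R,t=c or cam(n); uv=np.atleast_2d(np.array(uv,float))
    x=(uv[:,0]-K[0,2])/K[0,0]; y=(uv[:,1]-K[1,2])/K[1,1]
    if n=="wrist":
        th=np.hypot(x,y)+1e-12; s=np.sin(th)/th; d=np.c_[x*s,y*s,np.cos(th)]
    else: d=np.c_[x,y,np.ones(len(x))]
    d=d/np.linalg.norm(d,axis=1,keepdims=True)
    return -R.T@t, d@R
def onz(n,uv,z,c=None):
    o,d=rays(n,uv,c); return o+d*((z-o[2])/d[:,2])[:,None]
def proj(n,X,c=None):
    K,R,t=c or cam(n); P=np.atleast_2d(X)@R.T+t
    if n=="wrist":
        rr=np.hypot(P[:,0],P[:,1])+1e-12; th=np.arctan2(rr,P[:,2]); x=P[:,0]/rr*th; y=P[:,1]/rr*th
    else: x=P[:,0]/P[:,2]; y=P[:,1]/P[:,2]
    return np.c_[x*K[0,0]+K[0,2],y*K[1,1]+K[1,2]]
def qdown(th):
    "tool z down, tool y along (cos th, sin th)"
    y=np.array([np.cos(th),np.sin(th),0]);z=np.array([0,0,-1.]);x=np.cross(y,z)
    q=Rot.from_matrix(np.c_[x,y,z]).as_quat(); return np.array([q[3],q[0],q[1],q[2]])
def shot(name,cam_="wrist"):
    c=cam(cam_); im=r.get_image(cam_); cv2.imwrite(f"pics/{name}.png",im); np.savez(f"pics/{name}.npz",K=c[0],R=c[1],t=c[2]); return im,c
def load(name):
    d=np.load(f"pics/{name}.npz"); return cv2.imread(f"pics/{name}.png"),(d["K"],d["R"],d["t"])
def T(): return round(r.state()["time"],1)
E
python3 - <<'E'
from h import *
for n in ["scene","top","wrist"]:
    K,R,t=cam(n); print(n,(-R.T@t).round(3))
s=r.state(); q=s["ee_rot"]; M=Rot.from_quat([q[1],q[2],q[3],q[0]]).as_matrix(); print(M.round(3))
K,R,t=cam("wrist"); print("cam in tool", (M.T@(-R.T@t-s["eef_pos"])).round(4), (R@M).round(3))
P={'brA top-ish':(351,188,.1),'brB':(355,230,.1),'upL':(252,155,.27),'upR':(336,152,.27),'rail-':(337,220,.02),'rail+':(241,225,.02),'large':(400+5,212,.16),'med':(194,189,.16),'small':(203,234,.16),'tumb':(167,212,.05),'case':(198,158,.05),'disp':(387,173,.1),'orange':(430,178,.0)}
for k,(u,v,z) in P.items(): print(k,onz("top",(u,v),z).round(3))
E
```

```text
scene [ 1.435 -0.733  0.934]
top [0.26  0.003 1.615]
wrist [0.115 0.545 0.373]
[[-0.935  0.355 -0.   ]
 [ 0.355  0.935 -0.001]
 [-0.    -0.001 -1.   ]]
cam in tool [ 0.0854  0.     -0.1421] [[-0.     1.     0.001]
 [-0.944  0.    -0.329]
 [-0.329 -0.001  0.944]]
brA top-ish [[ 0.566 -0.251  0.1  ]]
brB [[ 0.406 -0.261  0.1  ]]
upL [[0.648 0.111 0.27 ]]
upR [[ 0.657 -0.175  0.27 ]]
rail- [[ 0.454 -0.205  0.02 ]]
rail+ [[0.436 0.172 0.02 ]]
large [[ 0.465 -0.432  0.16 ]]
med [[0.553 0.33  0.16 ]]
small [[0.389 0.292 0.16 ]]
tumb [[0.485 0.456 0.05 ]]
case [[0.7   0.343 0.05 ]]
disp [[ 0.623 -0.39   0.1  ]]
orange [[ 0.626 -0.589  0.   ]]
```

Run:
```python
from h import *
q=qdown(-np.pi/2)
for p in [(0.50,-0.03,0.38),(0.42,-0.30,0.36)]:
    print(r.inverse_kinematics(p,q))
r.move_pose((0.50,-0.03,0.38),q); print(T(),r.state()["joint_positions"].round(2)); shot("w1")
r.move_pose((0.42,-0.30,0.36),q); print(T()); shot("w2")
```

```text
[-0.05992816  0.08290144  0.47292677  1.96082166  0.          3.0816645 ]
[-0.62024949  0.09751111  0.44622492  1.91951013  0.          2.52134317]
2.4 [-0.06  0.08  0.47  1.96  0.    3.08]
3.6
```

View pics/w1.png

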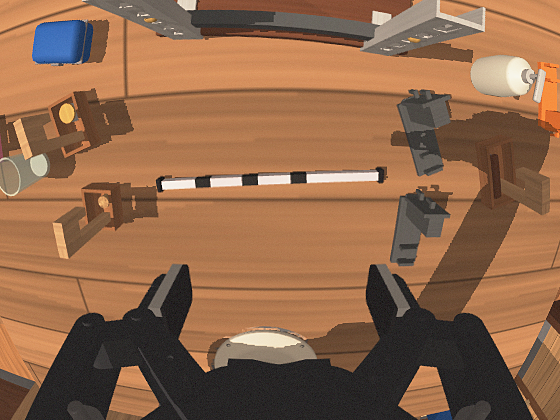

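View pics/w2.png

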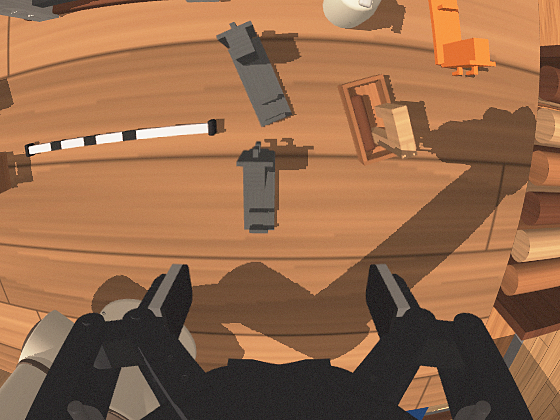

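Run:
```python
from h import *
q=qdown(-np.pi/2)
r.move_pose((0.55,0,0.42),q); print(T()); shot("w3")
im,_=load("w3"); cv2.imwrite("pics/w3a.png",cv2.resize(im[0:140,80:280],None,fx=4,fy=4,interpolation=2));cv2.imwrite("pics/w3b.png",cv2.resize(im[0:140,300:500],None,fx=4,fy=4,interpolation=2))
im,_=load("w2"); cv2.imwrite("pics/w2a.png",cv2.resize(im[10:240,200:420],None,fx=2.6,fy=2.6,interpolation=2))
```

```text
8.3
```

View pics/w3a.png

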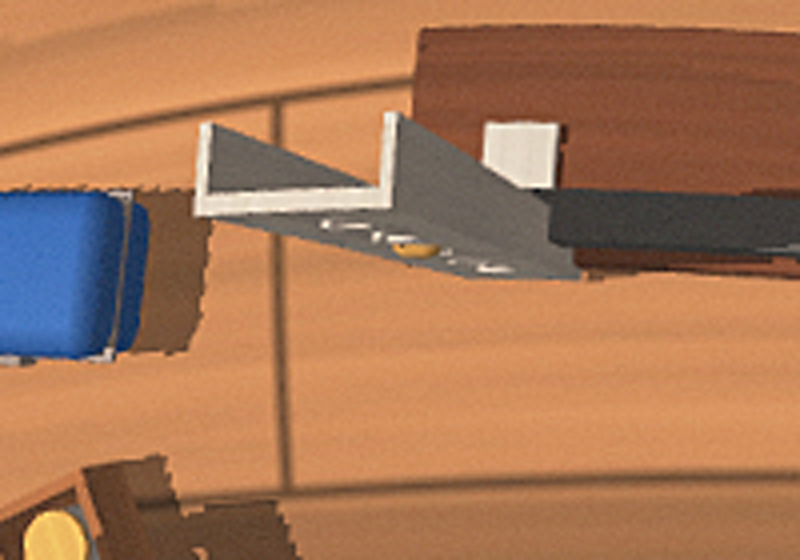

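View pics/w3b.png

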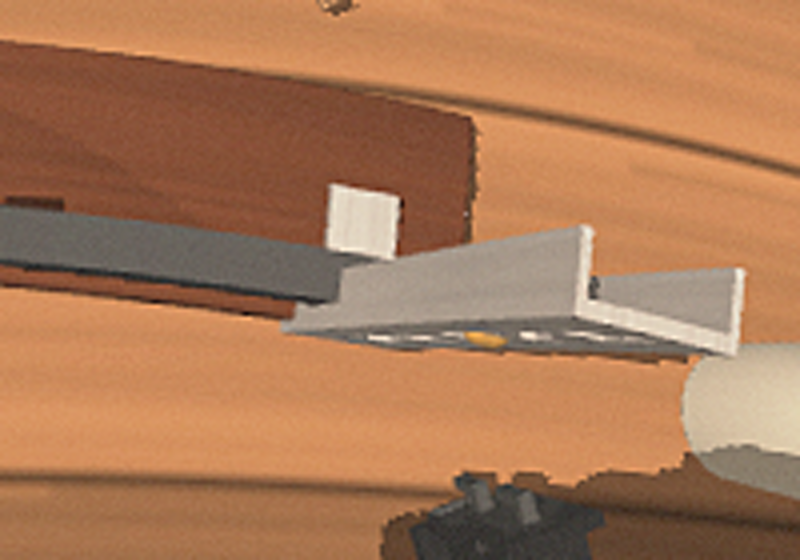

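View pics/w2a.png

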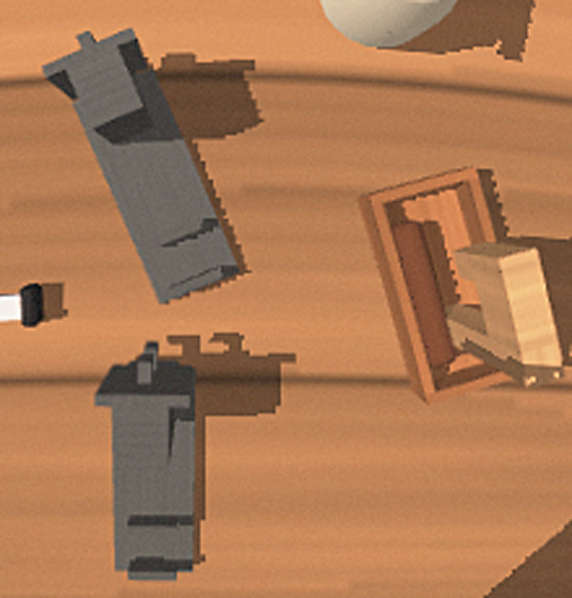

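```bash
cat >> h.py <<'E'
def crop(name,x0,y0,x1,y1,f):
    im,_=load(name); cv2.imwrite(f"pics/{name}_c{x0}_{y0}.png",cv2.resize(im[y0:y1,x0:x1],None,fx=f,fy=f,interpolation=2))
def uc(pts,x0,y0,f): return (np.atleast_2d(np.array(pts,float))+.5)/f-.5+[x0,y0]
E
python3 - <<'E'
from h import *
_,c=load("w3")
L=onz("wrist",uc([(196,215),(391,206)],80,0,4),.27,c); R_=onz("wrist",uc([(579,317),(736,355)],300,0,4),.27,c)
print(L.round(4),R_.round(4))
for a in(L,R_): print(np.linalg.norm(a[1]-a[0]), np.degrees(np.arctan2(*(a[0]-a[1])[:2]))) 
ml,mr=L.mean(0),R_.mean(0); d=ml-mr; print(ml,mr,np.linalg.norm(d), "yaw deg",np.degrees(np.arctan2(-d[0],d[1])))
# bottoms of strips
print(onz("wrist",uc([(478,277),(580,277)],80,0,4),.022,c).round(3), onz("wrist",uc([(284,328)],300,0,4),.022,c).round(3))
E
```

```text
[[0.68   0.1404 0.27  ]
 [0.6765 0.091  0.27  ]] [[ 0.6571 -0.159   0.27  ]
 [ 0.6538 -0.2073  0.27  ]]
0.04946907484268417 4.126205729488248
0.04848288638910713 3.98578902031176
[0.67823427 0.11569845 0.27      ] [ 0.65545177 -0.18315287  0.27      ] 0.2997184625131506 yaw deg -4.359429368868529
[[0.678 0.131 0.022]
 [0.676 0.088 0.022]] [[ 0.658 -0.154  0.022]]
```

Run:
```python
from h import *
_,c=load("w2")
g=lambda p,z: onz("wrist",uc(p,200,10,2.6),z,c).round(4)
F=g([(43,70),(133,28),(95,122),(143,108)],.104);print("F",F)
Fa=g([(165,303),(243,270)],.01);print(Fa)
N=g([(95,403),(195,403),(110,360),(190,360)],.104);print("N",N)
print(g([(117,572),(193,572)],.01))
mp=F.mean(0); ma=Fa.mean(0); d=mp-ma; yawF=np.arctan2(d[1],d[0]); print("yawF",np.degrees(yawF), mp)
q=qdown(np.pi/2+yawF)
r.move_pose((mp[0],mp[1],.25),q); print(T()); shot("w4")
```

```text
F [[ 0.5768 -0.2241  0.104 ]
 [ 0.5955 -0.2661  0.104 ]
 [ 0.5503 -0.2485  0.104 ]
 [ 0.5564 -0.2708  0.104 ]]
[[ 0.4541 -0.2761  0.01  ]
 [ 0.4735 -0.3212  0.01  ]]
N [[ 0.4156 -0.246   0.104 ]
 [ 0.4153 -0.2945  0.104 ]
 [ 0.4367 -0.2539  0.104 ]
 [ 0.4364 -0.2921  0.104 ]]
[[ 0.2842 -0.2431  0.01  ]
 [ 0.2844 -0.2917  0.01  ]]
yawF 23.59390706131159 [ 0.56975  -0.252375  0.104   ]
10.3
```

View pics/w4.png

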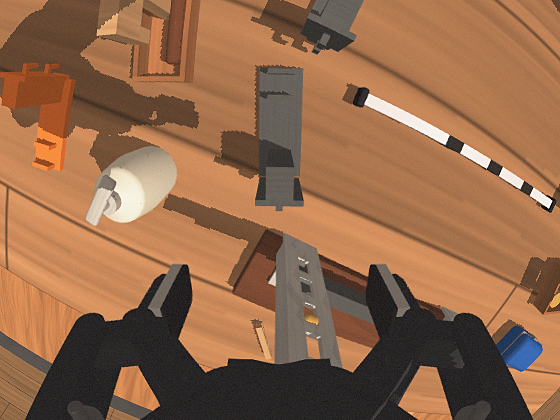

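Run:
```python
from h import *
crop("w4",220,50,340,230,4)
```

```text
(no output)
```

View pics/w4_c220_50.png

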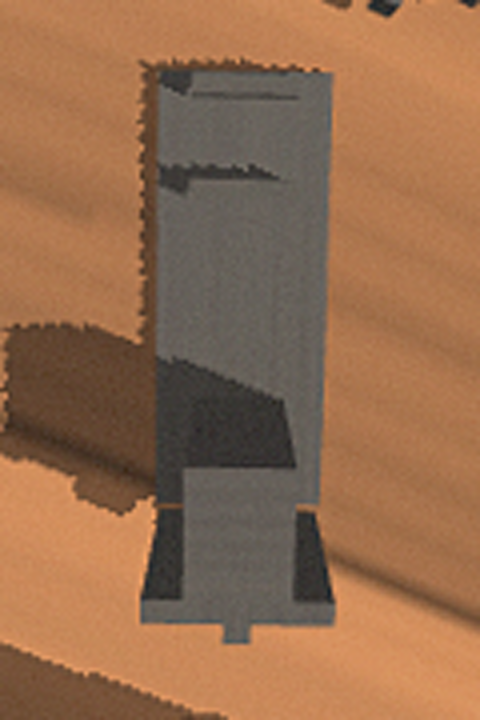

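Run:
```python
from h import *
_,c=load("w4")
g=lambda p,z: onz("wrist",uc(p,220,50,4),z,c)
P=g([(184,468),(295,468),(140,622),(335,624)],.104); A=g([(157,72),(332,73)],.01)
for a in (P[:2],P[2:],A): print(np.linalg.norm(a[0]-a[1]), np.degrees(np.arctan2(*(a[0]-a[1])[[1,0]]))+90)
f,b,a=P[:2].mean(0),P[2:].mean(0),A.mean(0); print(f,b,a,np.linalg.norm(f-b)); d=(b-a)[:2]; print("yaw",np.degrees(np.arctan2(d[1],d[0])),np.linalg.norm(d)); d=(b-f); print(np.degrees(np.arctan2(d[1],d[0])))
```

```text
0.025225497658440878 23.669449985685887
0.04605102314436319 23.03947265493116
0.05022853910122928 23.4072455415822
[ 0.552385   -0.25882552  0.104     ] [ 0.58685075 -0.24420993  0.104     ] [ 0.46348572 -0.29603796  0.01      ] 0.037436662983650566
yaw 22.78821353174329 0.1338098470008913
22.979909264342815
```

```bash
cat >> h.py <<'E'
UL=np.array([.67823,.11570,.15]); UR=np.array([.65545,-.18315,.15]); YR=np.radians(-4.36)
def ux(y): return np.array([np.cos(y),np.sin(y),0])
def st(): 
    s=r.state(); return s["eef_pos"],s["force"],s["finger_gap"],s["time"]
GZ=.056
def tcp_for_back(back,yaw): return np.asarray(back)-0.022*ux(yaw)+[0,0,GZ]
def grasp_bracket(back_xy,yaw):
    q=qdown(np.pi/2+yaw); p=tcp_for_back([*back_xy,0],yaw)
    r.set_gripper(.06,80)
    r.move_pose(p+[0,0,.09],q); r.move_l(p,.12); print(st())
    r.set_gripper(.0,80); print("grip",st())
    r.move_l(p+[0,0,.20],.25); print(st())
E
python3 - <<'E'
from h import *
grasp_bracket((.58685,-.24421),np.radians(23.2))
q=qdown(np.pi/2+YR)
p=tcp_for_back(UR+[0,0,.020]-0.06*ux(YR),YR)
r.move_pose(p+[0,0,.02],q); r.move_l(p,.1); print(st()); shot("w5"); shot("s5","scene")
E
```

```text
(array([ 0.56719582, -0.25314429,  0.05713287]), array([-0.17448694, -0.82119645,  0.73234182]), 0.06003540226194607, 12.15)
grip (array([ 0.56703833, -0.25297372,  0.05690225]), array([-0.42042507,  1.95850779,  6.03503806]), 0.02534556860634557, 12.5583)
(array([ 0.56636647, -0.2527543 ,  0.25415114]), array([-0.83166327, -0.00912368, -3.08630892]), 0.02503730313790556, 13.5083)
(array([ 0.57324613, -0.17753026,  0.22540932]), array([ 0.02147477,  0.4908073 , -4.08985703]), 0.025291692797316412, 14.4833)
```

View pics/w5.png

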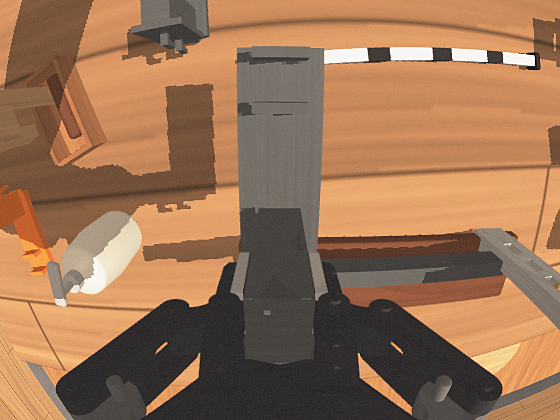

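Run:
```python
from h import *
crop("s5",220,150,380,310,4)
```

```text
(no output)
```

View pics/s5_c220_150.png

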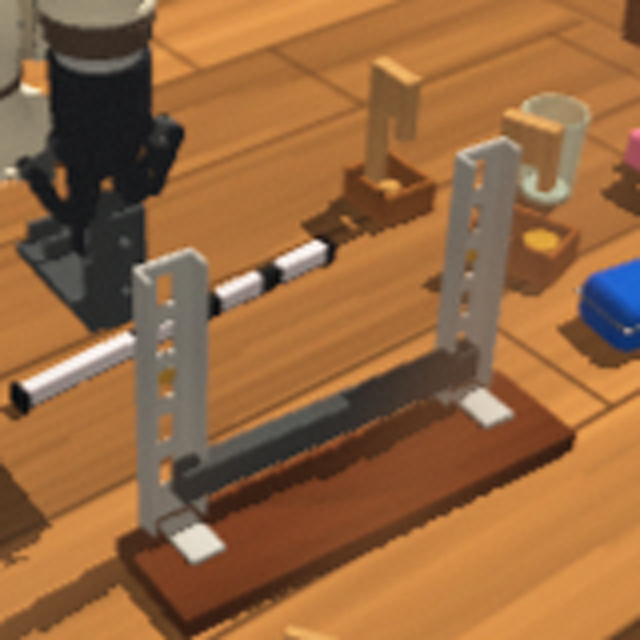

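Run:
```python
from h import *
_,c=load("w5")
A=onz("wrist",[(237.5,49),(324,47.5)],.1802,c); m=A.mean(0); print(A,np.degrees(np.arctan2(*(A[0]-A[1])[[1,0]]))+90, m+.1338*ux(YR), np.linalg.norm(A[0]-A[1]))
print(UR-.06*ux(YR))
```

```text
[[ 0.46047819 -0.19214789  0.1802    ]
 [ 0.46321934 -0.14343941  0.1802    ]] -3.2210134716734586 [ 0.59526156 -0.17796552  0.1802    ] 0.048785551260073126
[ 0.59562364 -0.17858862  0.15      ]
```

Consistent to under 1 mm. Insert with force feedback.

```bash
cat >> h.py <<'E'
def insert(U):
    X=ux(YR)
    base=tcp_for_back(U+[0,0,.020],YR)
    # z correction from reading
    r.move_l(base-.012*X,.06); r.dwell(.2); e0,f0,_,_=st(); dz=base[2]-e0[2]; print("zerr",dz, f0)
    base=base+[0,0,dz]
    off=-.004; hit=None
    for k in range(16):
        r.move_l(base+off*X,.03); e,f,_,_=st(); fx=(f-f0)@X
        print(round(off*1000,1),fx.round(1),(f-f0).round(1),(e-base+[0,0,dz]).round(4))
        if abs(fx)>5: hit=off;break
        off+=.001
    return base,hit
E
python3 - <<'E'
from h import *
print(insert(UR)); shot("s6","scene"); crop("s6",220,150,380,310,4)
E
```

```text
zerr -0.00027264954139272213 [-0.60889692  0.29830131 -2.75870817]
-4.0 0.2 [ 0.2 -0.3 -0.6] [-0.0038  0.0003 -0.0005]
-3.0 1.4 [ 1.4 -0.1 -0.7] [-0.003   0.0002 -0.0003]
-2.0 0.4 [ 0.4  0.1 -1. ] [-0.002   0.0001 -0.0003]
-1.0 0.3 [ 0.3  0.3 -0.3] [-0.001   0.0001 -0.0003]
0.0 -4.4 [-4.4  0.2  0.6] [-0.0007  0.     -0.0003]
1.0 -10.8 [-10.8   0.4   2. ] [-0.0007  0.     -0.0002]
(array([ 0.63351367, -0.1814775 ,  0.22572735]), 0.001)
```

View pics/s6_c220_150.png

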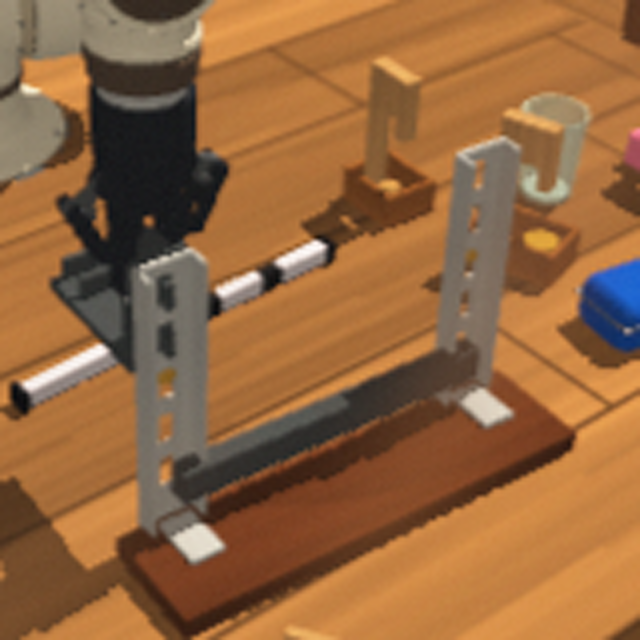

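```bash
cat >> h.py <<'E'
def lower(base,off):
    X=ux(YR); b=base+off*X
    r.move_l(b,.03); f0=st()[1]; print("start",f0.round(1))
    for dz in [.006,.010,.012,.014,.016,.018,.0195,.0205,.0215,.0225]:
        r.move_l(b-[0,0,dz],.03); e,f,g,t=st(); print(dz,(f-f0).round(1),(e-b)[2].round(4))
        if dz>.0189 and (f-f0)[2]>12: break
E
python3 - <<'E'
from h import *
X=ux(YR); base=np.array([ 0.63351367, -0.1814775 ,  0.22572735])
lower(base,-.0010); print(st()); shot("s7","scene"); crop("s7",220,150,380,310,4)
E
```

```text
start [-0.2  0.6 -3.9]
0.006 [-7.3  0.4  2.8] -0.0067
0.01 [-7.2  0.1 -1.3] -0.0116
0.012 [-6.9 -0.5 -2.8] -0.0138
0.014 [-5.2  0.6 -4.2] -0.0153
0.016 [-3.  -0.6 -3.7] -0.0166
0.018 [-1.3 -0.3 -1.6] -0.0178
0.0195 [-2.1  0.2  3.4] -0.0188
0.0205 [-3.8  1.  10.2] -0.019
0.0215 [-5.   0.9 14.4] -0.019
(array([ 0.63280014, -0.18147276,  0.20669368]), array([-5.26503425,  1.48599099, 10.45787492]), 0.02482900289749839, 20.0833)
```

View pics/s7_c220_150.png

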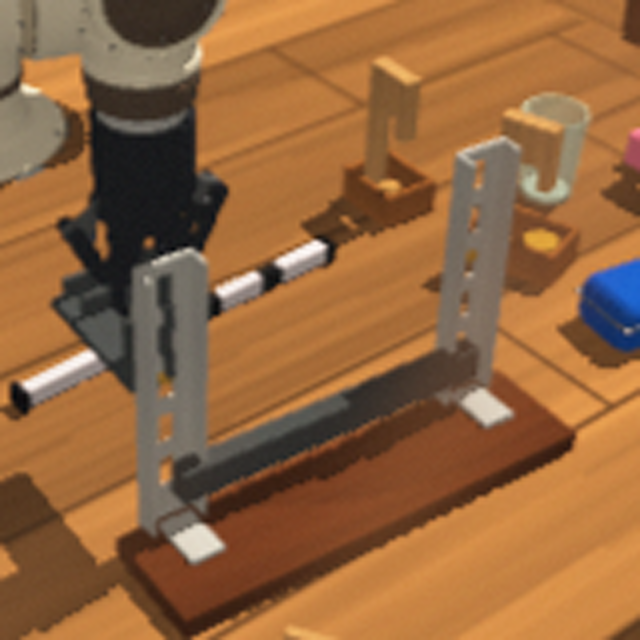

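Run:
```python
from h import *
r.set_gripper(.05); e=st()[0]; r.move_l(e+[0,0,.10],.2); print(st())
q=qdown(np.pi/2); r.move_pose((.425,-.270,.25),q); shot("w8"); shot("s8","scene"); crop("s8",220,150,380,310,4); print(T())
```

```text
(array([ 0.63287891, -0.18148733,  0.30287874]), array([ 1.00990894, -0.34835054, -0.4543963 ]), 0.05001853617336504, 21.1417)
22.2
```

View pics/w8.png

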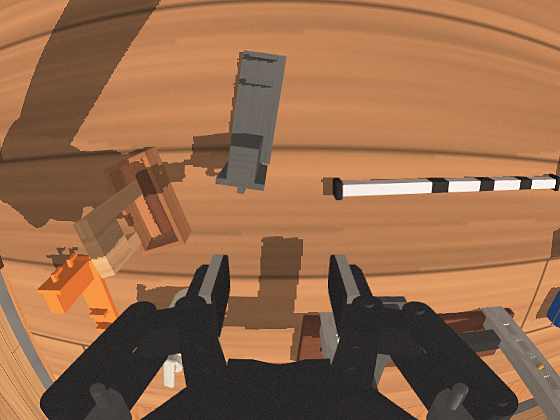

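View pics/s8_c220_150.png

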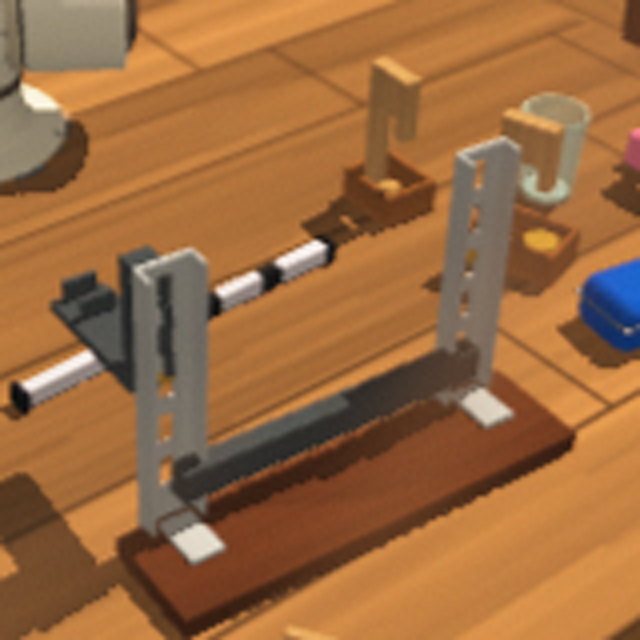

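Run:
```python
from h import *
crop("w8",200,40,310,200,4)
```

```text
(no output)
```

View pics/w8_c200_40.png

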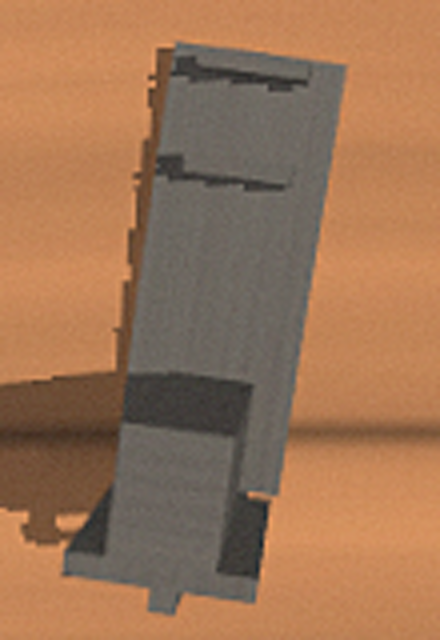

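Run:
```python
from h import *
_,c=load("w8")
g=lambda p,z: onz("wrist",uc(p,200,40,4),z,c)
P=g([(121,420),(238,434),(63,575),(257,604)],.104); A=g([(176,41),(347,66)],.01)
for a in (P[:2],P[2:],A): print(np.linalg.norm(a[0]-a[1]), np.degrees(np.arctan2(*(a[0]-a[1])[[1,0]]))+90)
f,b,a=P[:2].mean(0),P[2:].mean(0),A.mean(0); print(f,b,a,np.linalg.norm(f-b)); d=(b-a)[:2]; yaw=np.arctan2(d[1],d[0]); print("yaw",np.degrees(yaw),np.linalg.norm(d)); d=(b-f); print(np.degrees(np.arctan2(d[1],d[0])))
```

```text
0.026588798600557587 -7.613489705022516
0.0458508435749573 -9.054398367904469
0.049653588220244536 -9.407507606580225
[ 0.38779061 -0.30054807  0.104     ] [ 0.42586684 -0.30624521  0.104     ] [ 0.29280949 -0.28557222  0.01      ] 0.03850008100717373
yaw -8.831376624605163 0.13465373705505912
-8.509719010700334
```

Run:
```python
from h import *
grasp_bracket((.4257,-.3062),np.radians(-8.9))
q=qdown(np.pi/2+YR)
p=tcp_for_back(UL+[0,0,.020]-0.06*ux(YR),YR)
e=st()[0]; r.move_l(e+[0,0,.09],.25)
r.move_pose(p+[0,0,.13],q); r.move_l(p,.2); print(st()); shot("w9"); shot("s9","scene"); crop("s9",220,150,380,310,4)
```

```text
(array([ 0.40448657, -0.30307087,  0.05700317]), array([-0.45974879,  0.58776857,  0.13633028]), 0.05982305260862142, 23.85)
grip (array([ 0.40437902, -0.30320031,  0.0568151 ]), array([ 0.24586069, -0.89394943,  6.03608096]), 0.02518385201620263, 24.25)
(array([ 0.40364577, -0.30254178,  0.254284  ]), array([-0.10316161, -0.45460794, -3.74772302]), 0.025346943931189518, 25.2)
(array([0.59676479, 0.12147377, 0.22742682]), array([ 0.17568934, -0.26495478, -3.1591298 ]), 0.024781394240102356, 28.2083)
```

View pics/w9.png

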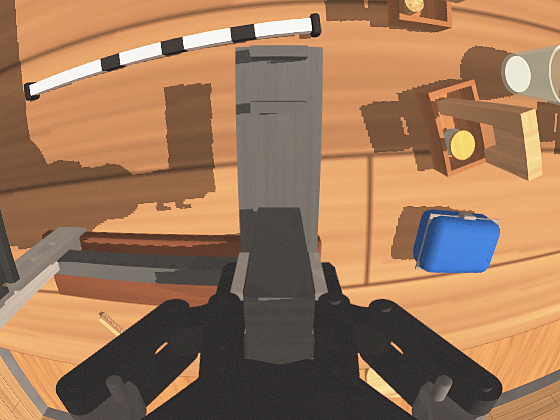

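View pics/s9_c220_150.png

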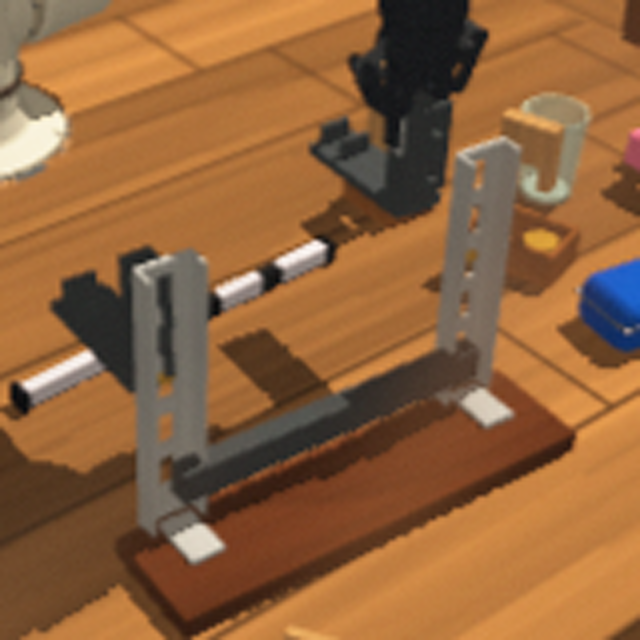

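Run:
```python
from h import *
base,hit=insert(UL); print(base,hit)
np.savez("ins.npz",base=base,hit=np.nan if hit is None else hit)
shot("s10","scene"); crop("s10",220,150,380,310,4)
```

```text
zerr -0.0002929093595369081 [ 0.92631911  0.83116804 -3.68788936]
-4.0 -0.6 [-0.7 -1.4 -0.1] [-0.0038  0.0003 -0.0006]
-3.0 -0.1 [-0.2 -0.3  0.3] [-0.003   0.0002 -0.0003]
-2.0 -0.9 [-1.  -1.  -0.1] [-0.002   0.0002 -0.0003]
-1.0 -1.3 [-1.4 -0.5 -0.4] [-0.001   0.0001 -0.0003]
0.0 -3.9 [-4.1 -1.6  1.1] [-0.0002  0.     -0.0003]
1.0 -10.5 [-10.7  -1.3   1.9] [-0.0002 -0.     -0.0002]
[0.65629367 0.1173725  0.22570709] 0.001
```

View pics/s10_c220_150.png

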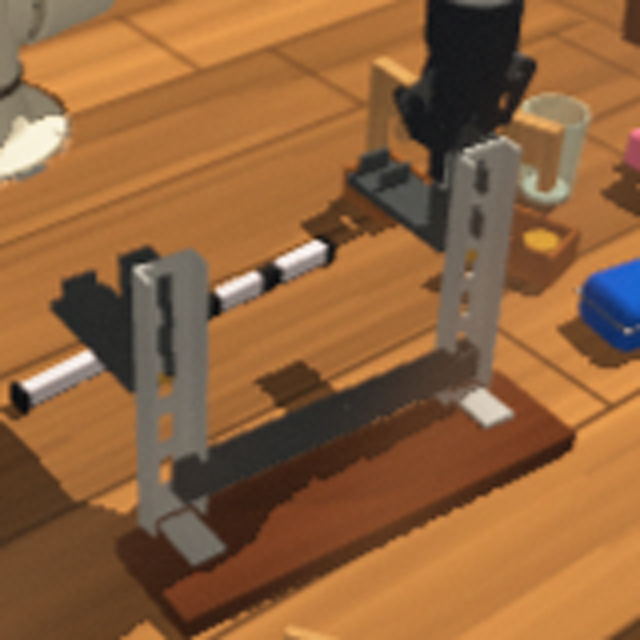

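Run:
```python
from h import *
d=np.load("ins.npz"); lower(d["base"],-.0008); print(st())
r.set_gripper(.05); e=st()[0]; r.move_l(e+[0,0,.10],.2)
r.move_pose((.44,-.017,.26),qdown(np.pi/2)); print(T()); shot("w11"); shot("s11","scene"); crop("s11",220,150,380,310,4)
```

```text
start [ 0.3  0.4 -3.5]
0.006 [-6.5  0.4  0.9] -0.0067
0.01 [-7.2  0.8 -1.8] -0.0114
0.012 [-5.5  0.3 -3.1] -0.0137
0.014 [-6.4  0.1 -5.8] -0.0153
0.016 [-4.5 -0.  -4.6] -0.0165
0.018 [-1.7 -0.7 -1.4] -0.0178
0.0195 [-0.2 -0.6  1.6] -0.0189
0.0205 [-1.2 -1.1  9.9] -0.019
0.0215 [-2.8 -0.7 13.9] -0.0192
(array([0.65592302, 0.1174001 , 0.20653979]), array([-2.50331201, -0.254283  , 10.39331171]), 0.025142867060350668, 33.8083)
35.8
```

View pics/w11.png

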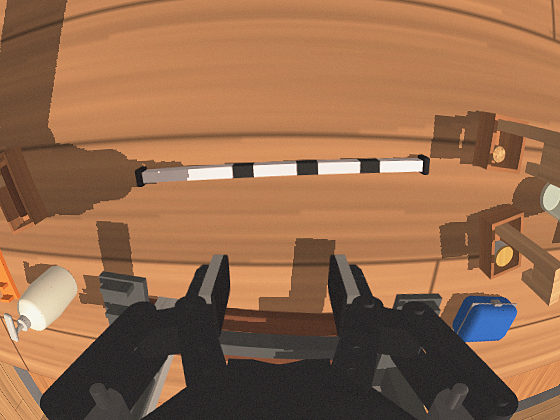

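View pics/s11_c220_150.png

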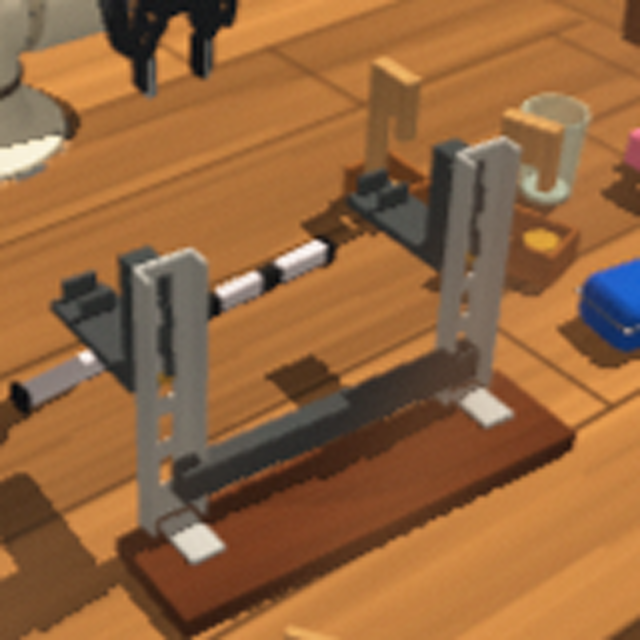

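Run:
```python
from h import *
crop("w11",125,140,285,200,5); crop("w11",285,140,445,200,5)
```

```text
(no output)
```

View pics/w11_c125_140.png

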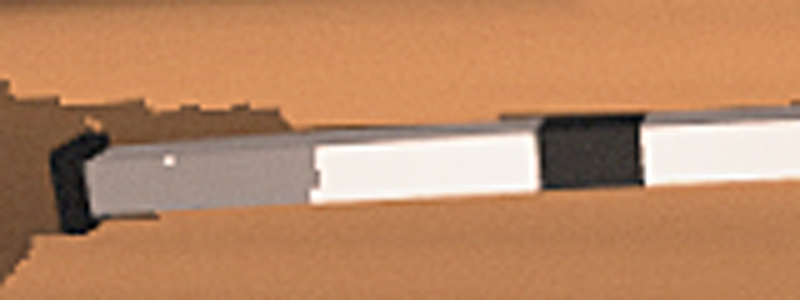

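View pics/w11_c285_140.png

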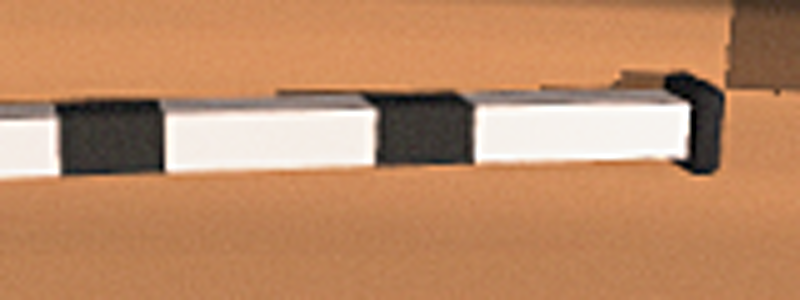

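Run:
```python
from h import *
_,c=load("w11")
L=uc([(90,182),(591,156)],125,140,5); R_=uc([(111,141),(424,132),(687,129)],285,140,5)
P=onz("wrist",np.r_[L,R_],.021,c); s=np.array([-.18,-.048,.03,.108,.18])
A=np.c_[np.ones(5),s]; sol,_,_,_=np.linalg.lstsq(A,P[:,:2],rcond=None); print(sol, np.linalg.norm(sol[1]), np.degrees(np.arctan2(-sol[1][0],sol[1][1]))); print((P[:,:2]-A@sol).round(4))
```

```text
[[ 0.44569074 -0.01262735]
 [-0.040207    0.99446725]] 0.9952797143062492 2.3152472148458214
[[-0.0002  0.    ]
 [ 0.0005  0.0001]
 [-0.0001 -0.0002]
 [-0.0002 -0.0001]
 [ 0.      0.0001]]
```

Run:
```python
from h import *
yaw=np.radians(2.315); p=np.array([.4457,-.0126,.0045])
q=qdown(yaw); r.set_gripper(.05,70)
r.move_pose(p+[0,0,.06],q); r.move_l(p,.1); print(st()); r.set_gripper(0,70); print(st()); z0=st()[0][2]
r.move_l(p+[0,0,.25],.25); print(st())
X=ux(YR); m=(UL+UR)/2-.1155*X; m[2]=.165-.012+.0045+.045
r.move_pose(m,qdown(YR)); r.dwell(.2); print(st(),m); shot("w12"); shot("s12","scene"); shot("t12","top"); crop("t12",200,100,400,260,4)
```

```text
(array([ 0.44602488, -0.0126212 ,  0.00498697]), array([0.8940665 , 0.587545  , 0.96953452]), 0.05019362229580133, 38.2667)
(array([ 0.44626612, -0.01260797,  0.00536403]), array([-0.05342216,  0.03738467,  6.3042213 ]), 0.012202899773446093, 38.6917)
(array([ 0.44530913, -0.01256913,  0.25314685]), array([ 0.42137028,  0.05390925, -3.14020326]), 0.012264066192976595, 39.8417)
(array([ 0.55123138, -0.02482138,  0.20348026]), array([-0.13172635, -0.25207079, -2.40122794]), 0.012194023037974065, 40.5833) [ 0.55167425 -0.02494435  0.2025    ]
```

View pics/w12.png

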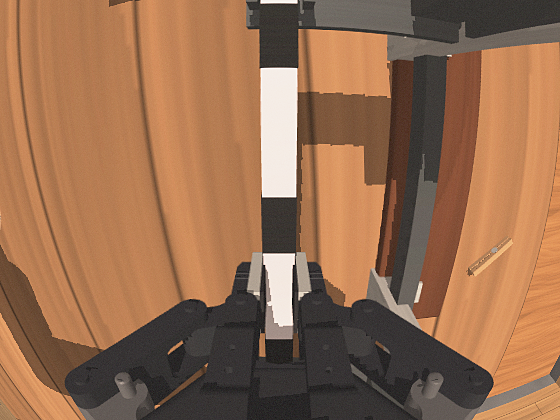

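View pics/s12.png

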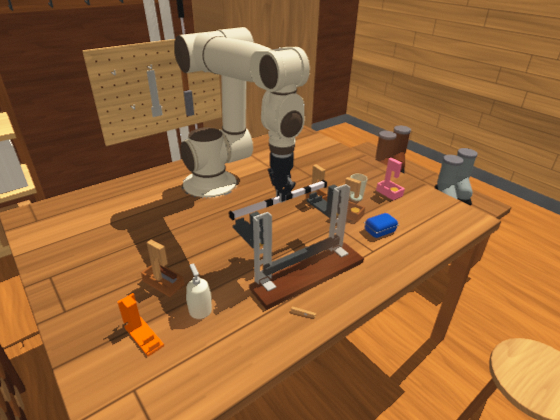

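View pics/t12_c200_100.png

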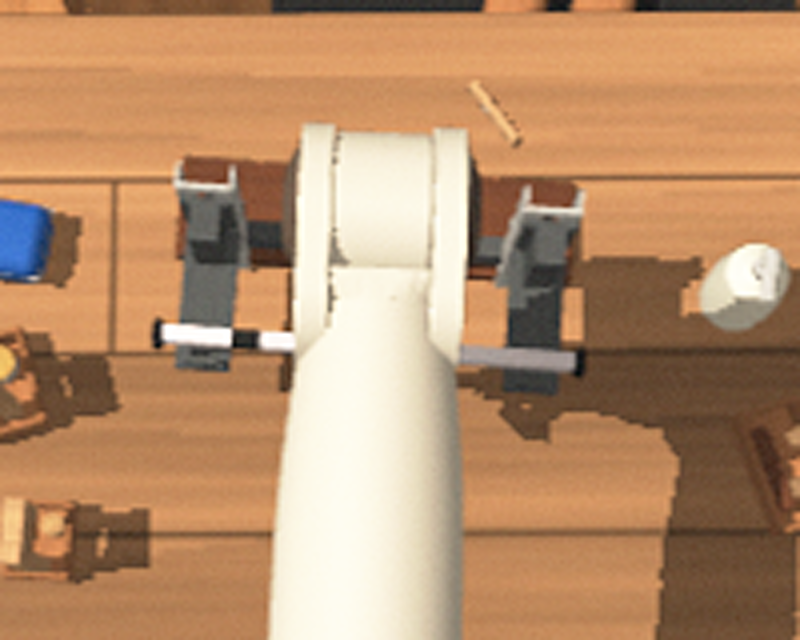

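Run:
```python
from h import *
m=st()[0]; f0=st()[1]; m=np.array([.55167,-.02494,m[2]])
for dz in [.025,.032,.036,.039,.042,.044,.046,.048,.050,.052]:
    r.move_l(m-[0,0,dz],.05); e,f,g,t=st(); print(dz,e[2].round(4),(f-f0).round(1))
    if (f-f0)[2]>5: break
shot("w13")
r.set_gripper(.035); r.dwell(.3); shot("w14"); print(st())
```

```text
0.025 0.1783 [ 0.4  0.  -0.1]
0.032 0.171 [ 0.3 -1.5  0.1]
0.036 0.1672 [-0.2 -0.5 -0.3]
0.039 0.1642 [ 0.8  0.9 -0.1]
0.042 0.1612 [ 0.5 -0.7 -0.4]
0.044 0.1594 [ 0.6 -0.4  0.2]
0.046 0.1586 [-2.4  0.5  7.6]
(array([ 0.55166613, -0.02494777,  0.1573902 ]), array([ 0.38917304,  0.18914653, -0.21532473]), 0.034778389059205536, 43.6583)
```

View pics/w14.png

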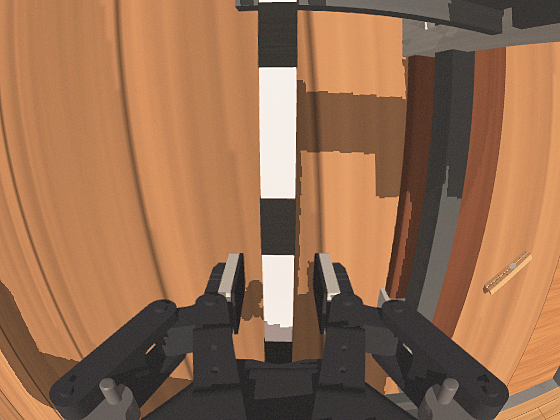

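Run:
```python
from h import *
e=st()[0]; r.move_l(e+[0,0,.10],.2)
shot("s15","scene"); crop("s15",200,150,360,290,5)
r.move_pose((.47,-.43,.30),qdown(np.pi/2)); print(T()); shot("w15")
```

```text
46.4
```

View pics/s15_c200_150.png

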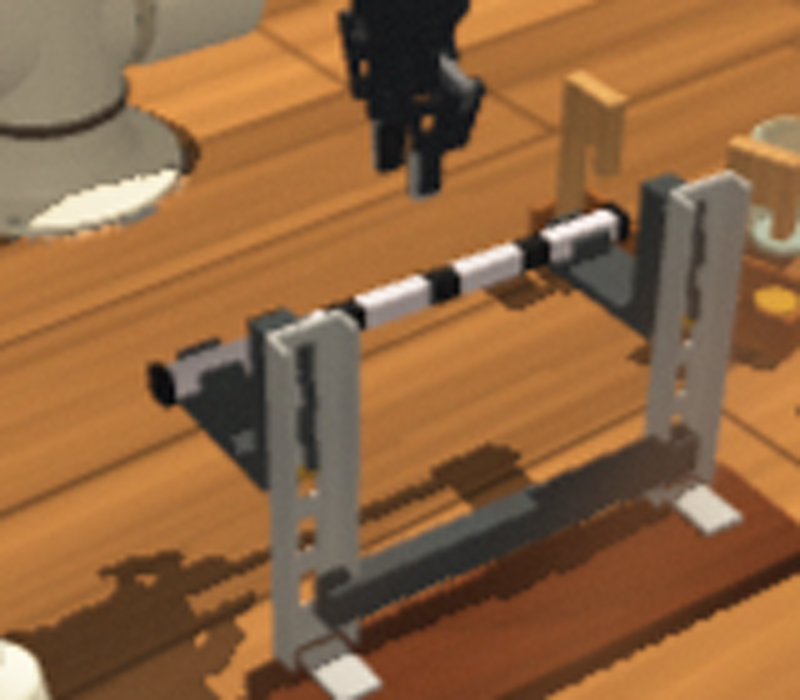

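View pics/w15.png

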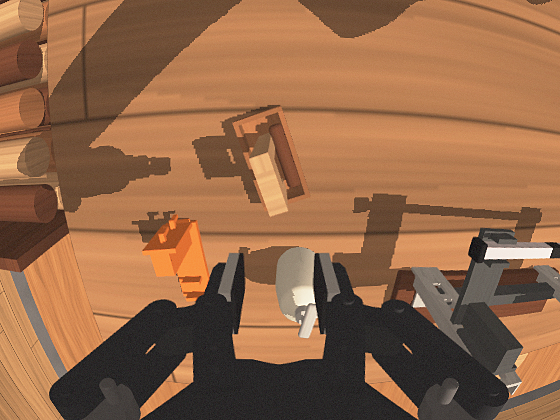

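Run:
```python
from h import *
crop("w15",220,95,320,225,5)
```

```text
(no output)
```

View pics/w15_c220_95.png

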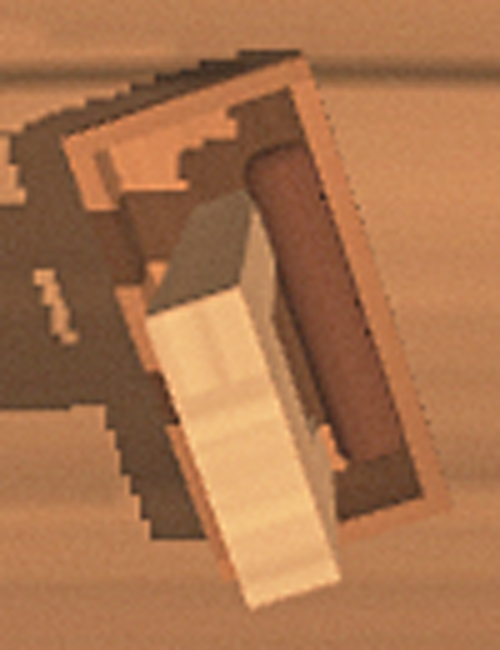

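```bash
cat >> h.py <<'E'
def caddy(name,pts,x0,y0,f,flip=False):
    "pts: stem end pair (left,right), then lip end pair (image order), top face z=.16"
    _,c=load(name); P=onz("wrist",uc(pts,x0,y0,f),.16,c)[:,:2]
    s,l=P[:2].mean(0),P[2:].mean(0); d=l-s; yaw=np.arctan2(d[1],d[0])
    print("len",np.linalg.norm(d),"widths",np.linalg.norm(P[0]-P[1]),np.linalg.norm(P[2]-P[3]),"yaw",np.degrees(yaw))
    h=(s+l)/2+ (0.001)*d/np.linalg.norm(d)   # middle of -30..28 is -1
    print("handle",h); return h,yaw
E
python3 - <<'E'
from h import *
caddy("w15",[(147,320),(241,290),(248,608),(340,578)],220,95,5)
print(st()[0], T())
E
```

```text
len 0.05715533454763399 widths 0.017526910644222526 0.01813509135183192 yaw 17.952490544371287
handle [ 0.46805933 -0.43835217]
[ 0.47029118 -0.42950302  0.29989667] 46.4
```

```bash
cat >> h.py <<'E'
RM=np.array([.55167,-.02494,.166]); YD=np.array([-np.sin(YR),np.cos(YR),0]); XD=ux(YR)
def grasp_caddy(h,yaw,grip=50,open_=.04,zg=.1375):
    q=qdown(np.pi/2+yaw); p=np.array([h[0],h[1],zg-.019])
    r.set_gripper(open_,grip); r.move_pose(p+[0,0,.08],q); r.move_l(p,.12); print(st())
    r.set_gripper(0,grip); print("grip",st())
    r.move_l(p+[0,0,.115],.2); print(st())
def hang_approach(y=-.105):
    "saddle-to-TCP: TCP is 3.5 mm above the saddle"
    q=qdown(np.pi/2+YR)
    a=RM+y*YD; a[2]=.175+.034+.0035
    r.move_pose(a-.10*XD+[0,0,.01],q); r.move_l(a-.08*XD,.1); print("pre",st())
    return a
E
python3 - <<'E'
from h import *
grasp_caddy((.46806,-.43835),np.radians(17.95))
e=st()[0]; r.move_pose((.42,-.34,e[2]),qdown(np.pi/2+np.radians(5)))
a=hang_approach(); print(a); shot("w16"); shot("s16","scene")
E
```

```text
(array([ 0.46852713, -0.43872923,  0.11990822]), array([-0.39335622,  0.19814563,  0.32922937]), 0.03980428793029973, 47.9583)
grip (array([ 0.46859166, -0.4386911 ,  0.11977942]), array([ 0.49788952, -1.20852692,  5.89538309]), 0.017240349216139143, 48.2833)
(array([ 0.4677983 , -0.43818075,  0.23165758]), array([-0.11884858,  0.79979229, -5.7539378 ]), 0.017526459400910317, 49.0083)
pre (array([ 0.46381264, -0.12427496,  0.21186742]), array([-0.83806178, -0.13222065, -4.9190663 ]), 0.017926029275914898, 50.7833)
[ 0.54368759 -0.12963614  0.2125    ]
```

View pics/w16.png

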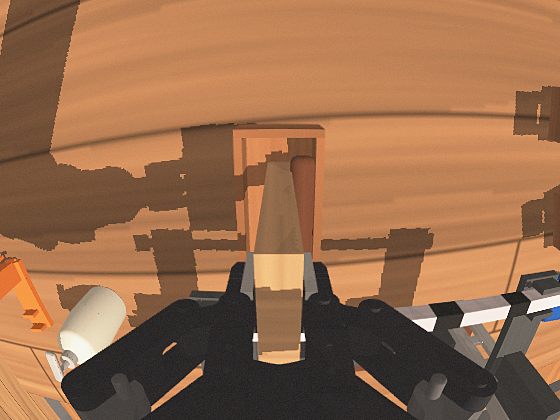

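View pics/s16.png

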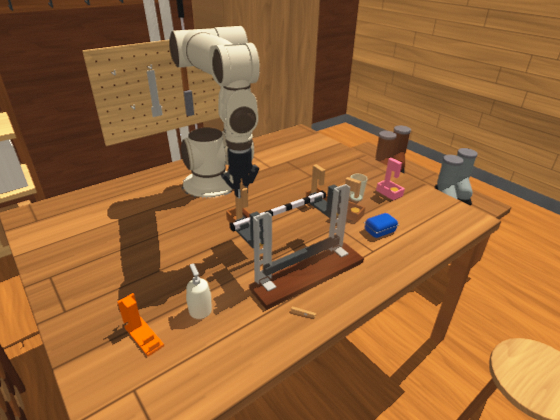

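```bash
cat >> h.py <<'E'
def hook_on(a,off=.0048):
    r.move_l(a-.08*XD+[0,0,.004],.1); r.dwell(.1); f0=st()[1]
    r.move_l(a+[0,0,.004],.08); e,f,_,_=st(); print("over",e.round(4),(f-f0).round(1))
    z=a[2]
    while z>.170:
        z-= .008 if z>.19 else .0015
        r.move_l([a[0],a[1],z],.05); e,f,_,_=st(); print(e[2].round(4),(f-f0).round(1))
        if (f-f0)[2]>2.5: break
    return z,f0
E
python3 - <<'E'
from h import *
a=RM-.105*YD; a[2]=.2125
z,f0=hook_on(a); print(z,f0); np.savez("hk.npz",z=z,f0=f0); shot("s17","scene"); crop("s17",200,140,360,280,5); shot("w17")
E
```

```text
over [ 0.5434 -0.1296  0.2167] [ 0.8 -0.5  0.8]
0.204 [ 1.1 -0.8  0.1]
0.196 [ 1.3 -1.4  1.3]
0.188 [ 1.3 -1.9  0.5]
0.187 [ 1.1 -1.2 -0.2]
0.1854 [ 1.4 -2.  -0.5]
0.1839 [ 0.7 -0.9  0.6]
0.1824 [ 1.2 -1.2  0. ]
0.1809 [ 0.9 -1.4  0.6]
0.1795 [ 1.2 -0.5  0.6]
0.1788 [ 0.2 -1.5  7.5]
0.17799999999999996 [-0.87936277  0.98903205 -5.62502587]
```

View pics/s17_c200_140.png

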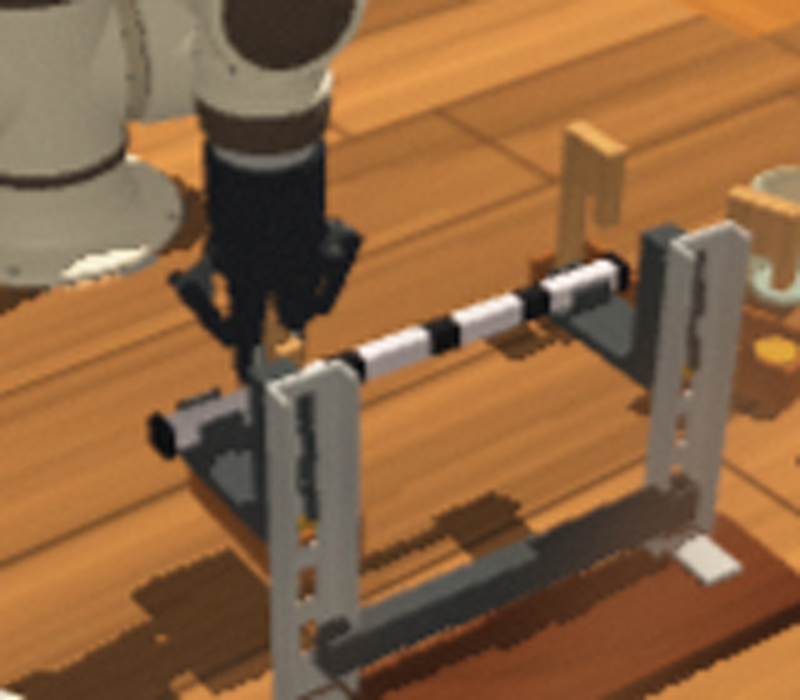

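View pics/w17.png

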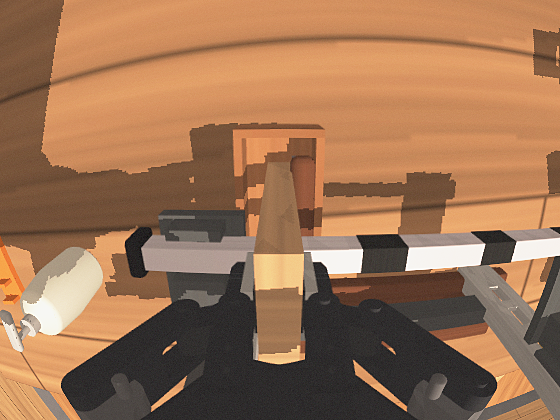

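```bash
cat >> h.py <<'E'
def slide(y0,y1,z,f0,n=None,v=.06):
    n=n or max(1,int(np.ceil(abs(y1-y0)/.035)))
    for k in range(1,n+1):
        y=y0+(y1-y0)*k/n; p=RM+y*YD; p[2]=z
        r.move_l(p,v); e,f,_,_=st(); F=f-f0; print(round(y,4),e[2].round(4),F.round(1),"y",((e-RM)@YD).round(4))
        if F[2]<2: z-=.0005
        if F[2]>7: z+=.0005
        if np.linalg.norm(F)>25: print("STOP");break
    return z
E
python3 - <<'E'
from h import *
d=np.load("hk.npz"); z=slide(-.105,.100,float(d["z"]),d["f0"]); print(z); shot("w18"); shot("s18","scene"); np.savez("hk.npz",z=z,f0=d["f0"]); print(T())
E
```

```text
-0.0708 0.1789 [ 1.  -4.2 11.9] y -0.0712
-0.0367 0.179 [ 1.3 -4.4 11.6] y -0.0368
-0.0025 0.179 [ 2.  -3.5 10.1] y -0.0024
0.0317 0.1792 [ 0.6 -3.2  6.8] y 0.0318
0.0658 0.1792 [ 2.6 -2.1  3.7] y 0.0661
0.1 0.1793 [ 0.5 -1.1  1. ] y 0.1002
0.17899999999999996
59.6
```

View pics/w18.png

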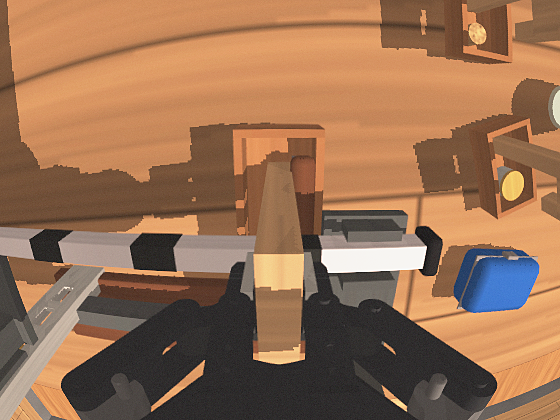

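```bash
cat >> h.py <<'E'
def railoff(name,pts,ss,z=.175):
    "pts on rail top centre-line; ss their known rail y; returns rail shift along YD rel RM"
    _,c=load(name); P=onz("wrist",pts,z,c); y=(P-RM)@YD; x=(P-RM)@XD
    print("rail shift", (y-np.array(ss)).round(4), "x",x.round(4)); return y-np.array(ss)
E
python3 - <<'E'
from h import *
crop("w18",20,215,180,285,5); crop("w18",290,215,450,285,5)
E
```

```text
(no output)
```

View pics/w18_c20_215.png

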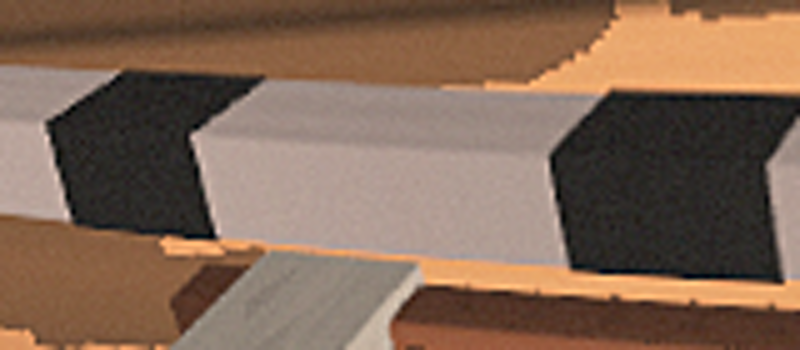

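View pics/w18_c290_215.png

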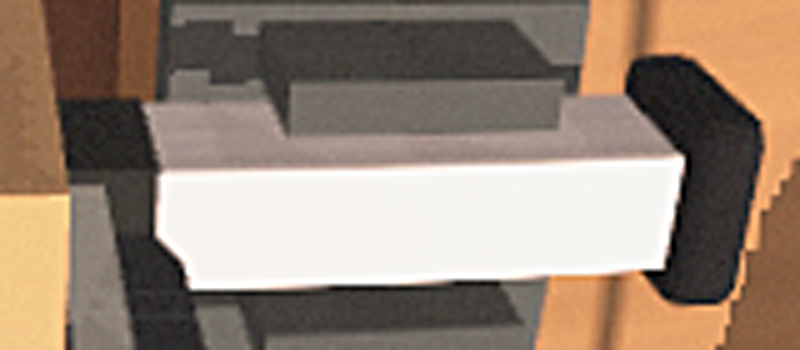

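Run:
```python
from h import *
P=np.r_[uc([(47,122),(192,132),(550,157),(768,165)],20,215,5),uc([(155,168),(684,157)],290,215,5)]
railoff("w18",P,[-.061,-.035,.017,.043,.121,.180])
print((st()[0]-RM)@YD)
```

```text
rail shift [0.0025 0.0026 0.002  0.0019 0.0006 0.0006] x [-0.0092 -0.0094 -0.0088 -0.0089 -0.0094 -0.009 ]
0.09990426543978662
```

Run:
```python
from h import *
d=np.load("hk.npz"); z=slide(.100,.109,.1783,d["f0"])
r.dwell(.2); r.set_gripper(.034); r.dwell(.2); e=st()[0]; print(e,(e-RM)@YD); r.move_l(e+[0,0,.09],.12)
p=RM+.109*YD; r.move_l([p[0]-.02,p[1],.30],.2); r.dwell(.1)
shot("w19"); shot("s19","scene"); crop("s19",240,130,400,270,5); print(T())
```

```text
0.109 0.179 [ 1.4 -3.3  8.1] y 0.1092
[0.55991171 0.0837944  0.17818921] 0.10904629216977497
62.1
```

View pics/w19.png

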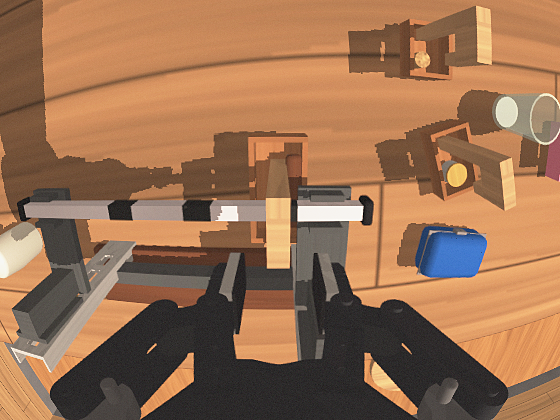

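View pics/s19_c240_130.png

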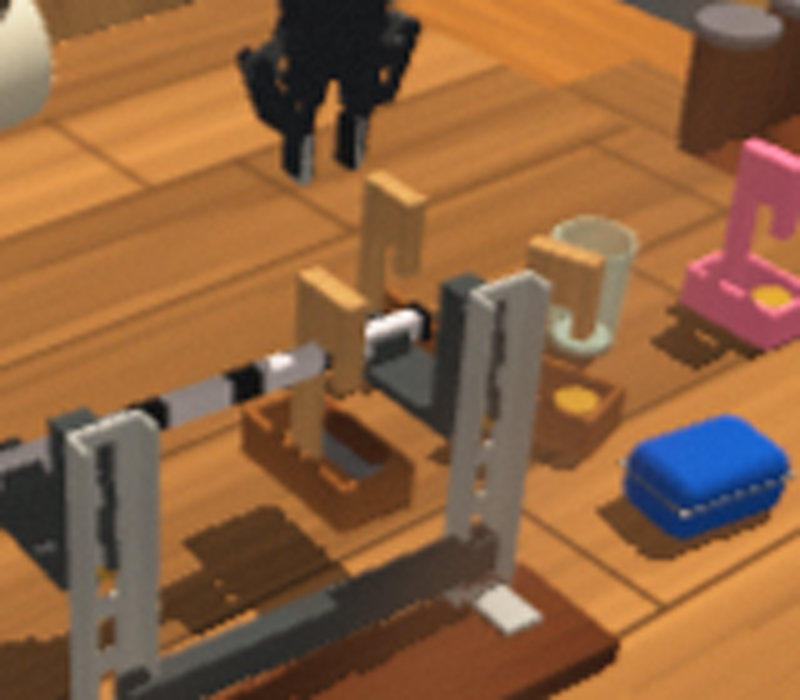

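Run:
```python
from h import *
crop("w19",225,140,385,280,5)
```

```text
(no output)
```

View pics/w19_c225_140.png

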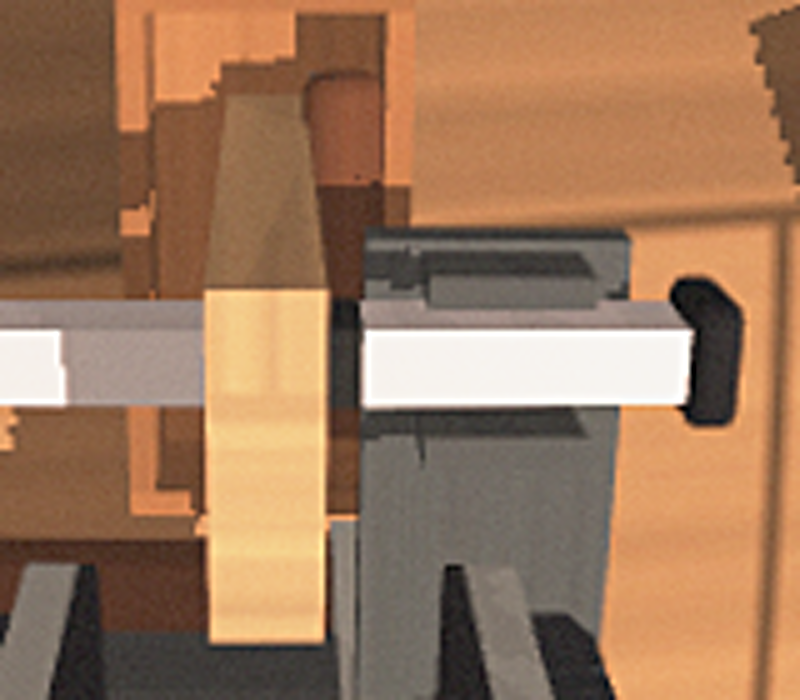

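Run:
```python
from h import *
_,c=load("w19")
for z in (.174,.175):
    b=(onz("wrist",uc([(204,290),(328,290),(325,641),(209,641)],225,140,5),z+.045,c)-RM); B=(b@YD)
    e=(onz("wrist",uc([(363,330),(363,405),(693,330),(690,405)],225,140,5),z,c)-RM)@YD
    print("board y",B.round(4),B.mean().round(4),"x",(b@XD).round(4),"rail shift",(e-[.121,.121,.18,.18]).round(4)," board in mark:",B.mean()-.108-(e-[.121,.121,.18,.18])[:2].mean())
```

```text
board y [0.0979 0.1157 0.1161 0.0977] 0.1069 x [-0.0311 -0.0311  0.0273  0.0273] rail shift [0.0026 0.0029 0.0029 0.0037]  board in mark: -0.003877202341847505
board y [0.0979 0.1157 0.116  0.0978] 0.1069 x [-0.0315 -0.0315  0.0267  0.0267] rail shift [0.0025 0.0028 0.0026 0.0034]  board in mark: -0.003813428565119563
```

Run:
```python
from h import *
p=RM+.109*YD
r.move_l([p[0],p[1],.25],.2); r.move_l([p[0],p[1],.179],.12); f0=st()[1]; r.set_gripper(0,25); print(st(),f0)
slide(.109,.1128,.1788,f0); r.dwell(.1)
r.set_gripper(.034,50); r.dwell(.1); e=st()[0]; r.move_l(e+[0,0,.09],.12)
r.move_l([p[0]-.02,p[1],.30],.2); r.dwell(.1)
shot("w20");crop("w20",225,140,385,280,5); print(T())
```

```text
(array([0.56043984, 0.08358419, 0.18016619]), array([-0.32226886, -0.89303934,  5.6033976 ]), 0.01774272638952374, 63.525) [-0.44471209 -0.03824928 -0.72813218]
0.1128 0.1802 [-0.7 -5.3  9.3] y 0.1123
65.7
```

View pics/w20_c225_140.png

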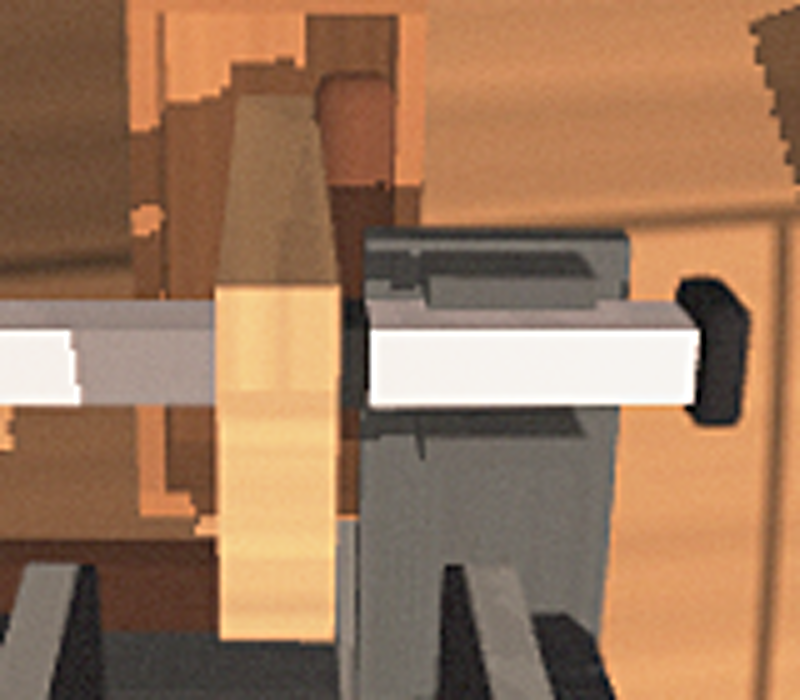

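```bash
cat >> h.py <<'E'
def nudge(y,dy,op=.028):
    "re-grip the hung caddy at rail coordinate y (RM based), take its weight off, shift, set down"
    p=RM+y*YD; q=RM+(y+dy)*YD
    r.set_gripper(op,25); e=st()[0]
    r.move_l([p[0],p[1],.25],.2); r.move_l([p[0],p[1],.180],.12); r.set_gripper(0,25); z=st()[0][2]; f0=st()[1]
    r.move_l([p[0],p[1],.1825],.03); print("lifted",st()[0][2]-z,(st()[1]-f0).round(1))
    r.move_l([q[0],q[1],.1825],.03); r.move_l([q[0],q[1],.1795],.03); print((st()[1]-f0).round(1))
    r.set_gripper(op,50); r.dwell(.1); e=st()[0]; print("y now",(e-RM)@YD); r.move_l([e[0],e[1],.27],.12)
def board_vs_mark(name,x0,y0,f,board,edges,ss,z=.1745):
    "board: 4 top corners px; edges px on rail top; ss rail coords"
    _,c=load(name); b=(onz("wrist",uc(board,x0,y0,f),z+.045,c)-RM)@YD
    e=(onz("wrist",uc(edges,x0,y0,f),z,c)-RM)@YD-np.array(ss)
    print("board",b.round(4),b.mean().round(4),"rail",e.round(4)); print("board in rail frame:",(b.mean()-e.mean()).round(4))
E
python3 - <<'E'
from h import *
board_vs_mark("w20",225,140,5,[(216,285),(340,285),(335,640),(218,640)],[(370,330),(371,404),(699,330),(696,404)],[.121,.121,.18,.18])
nudge(.1123,.0036)
p=RM+.109*YD; r.move_l([p[0]-.02,p[1],.30],.2); r.dwell(.1)
shot("w21");crop("w21",225,140,385,280,5); print(T())
E
```

```text
board [0.0997 0.1175 0.1177 0.0992] 0.1085 rail [0.0038 0.0043 0.0039 0.0047]
board in rail frame: 0.1043
lifted 0.0006526531693128446 [ 0.1  2.8 -9.2]
[-2.7  2.2  0.4]
y now 0.11591349572609713
69.8
```

View pics/w21_c225_140.png

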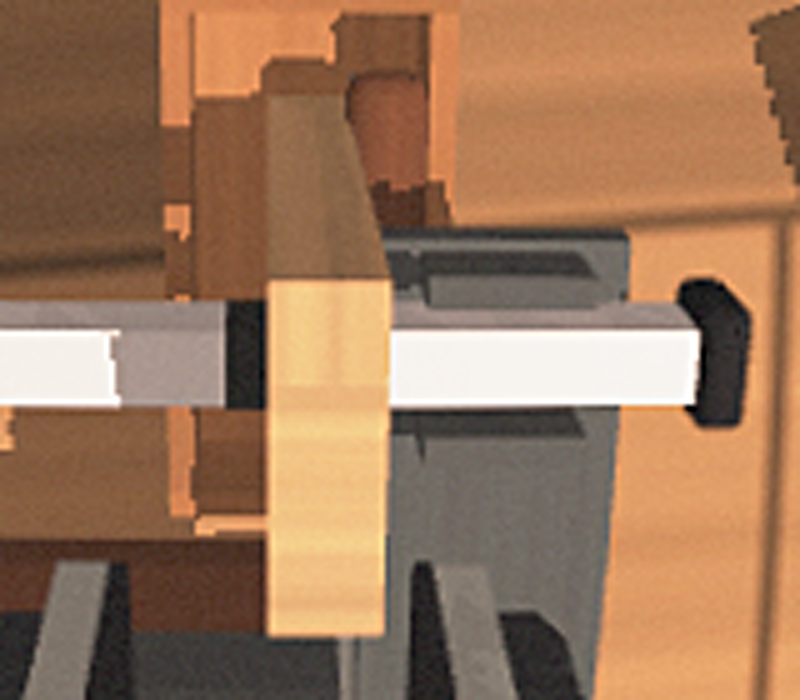

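Run:
```python
from h import *
board_vs_mark("w21",225,140,5,[(267,280),(391,280),(387,634),(267,634)],[(225,330),(225,404),(701,330),(697,404)],[.095,.095,.18,.18])
```

```text
board [0.107  0.1248 0.1259 0.107 ] 0.1162 rail [0.0045 0.0044 0.0043 0.0049]
board in rail frame: 0.1116
```

Run:
```python
from h import *
nudge(.1160,-.0036)
p=RM+.109*YD; r.move_l([p[0]-.02,p[1],.30],.2); r.dwell(.1)
shot("w22");crop("w22",225,140,385,280,5); print(T())
```

```text
lifted 0.0006975854930581782 [-0.1 -0.4 -7.3]
[-2.9  0.6  2.5]
y now 0.11239824840578326
74.0
```

View pics/w22_c225_140.png

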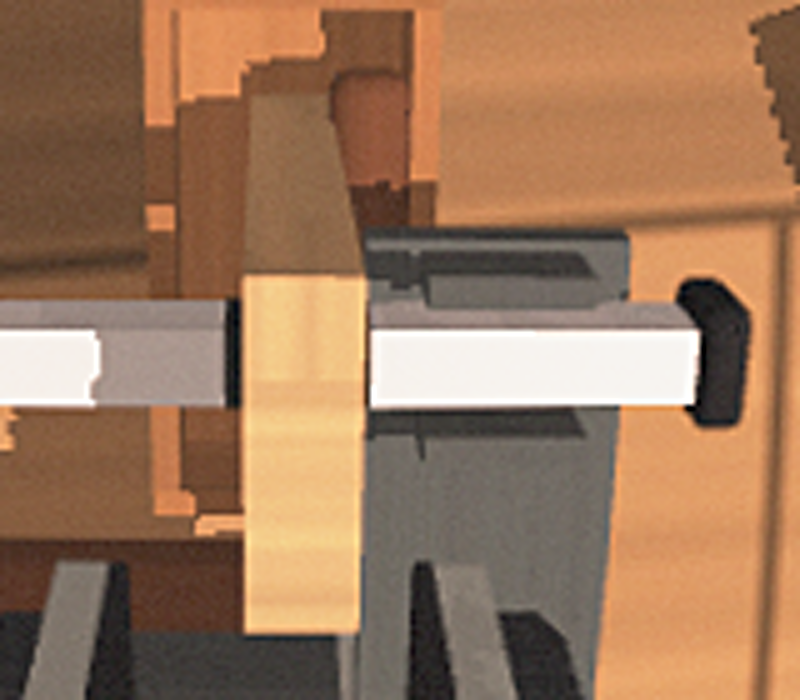

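Run:
```python
from h import *
r.move_pose((.50,.30,.31),qdown(np.pi/2)); print(T()); shot("w23")
```

```text
74.8
```

View pics/w23.png

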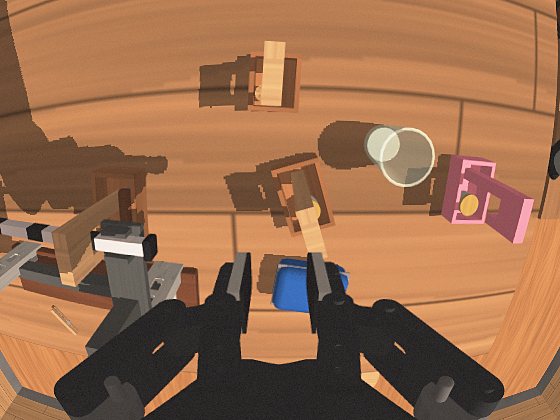

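Run:
```python
from h import *
crop("w23",255,140,355,270,5); crop("s19",330,160,380,230,10)
```

```text
(no output)
```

View pics/w23_c255_140.png

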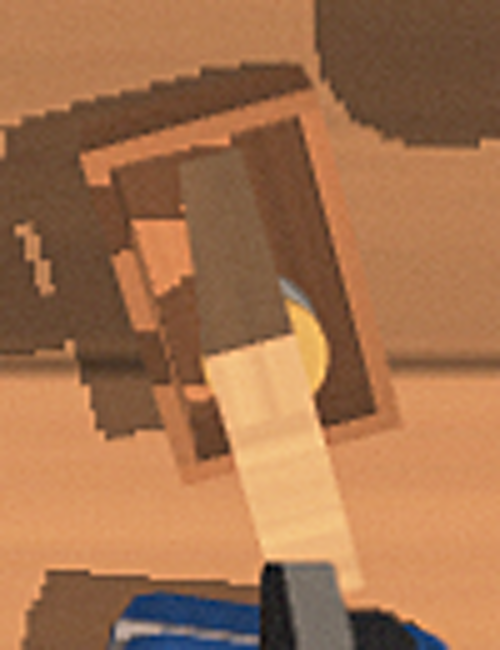

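View pics/s19_c330_160.png

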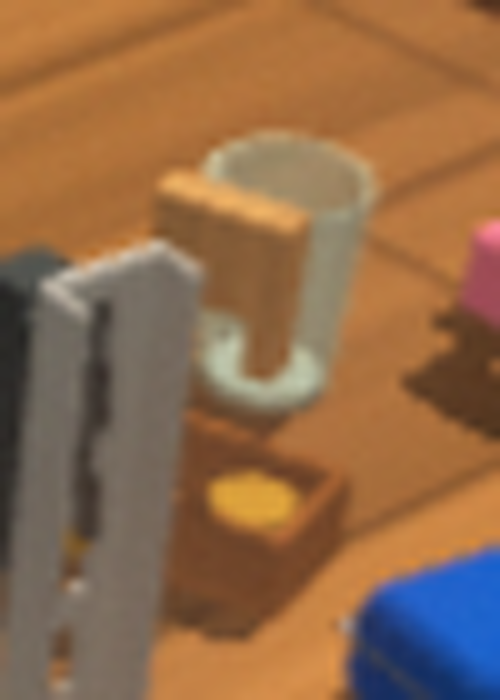

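Run:
```python
from h import *
h,y=caddy("w23",[(207,360),(297,336),(272,608),(363,586)],255,140,5)
_,c=load("w23")
T4=onz("wrist",uc([(82,155),(315,92),(400,425),(188,482)],255,140,5),.038,c)[:,:2]
print([np.linalg.norm(T4[i]-T4[(i+1)%4]).round(4) for i in range(4)],T4.mean(0)); d=T4[2]-T4[1]; print(np.degrees(np.arctan2(d[1],d[0])))
q=qdown(np.pi/2+y); print(r.inverse_kinematics([*h,.12],q))
print(onz("wrist",[(407,155)],.1,c),onz("wrist",[(312,285)],.05,c))
```

```text
len 0.056902926680181654 widths 0.01791238706387819 0.019292844425465857 yaw 15.56493989105827
handle [0.55247132 0.33228165]
[np.float64(0.063), np.float64(0.098), np.float64(0.0616), np.float64(0.0985)] [0.5543034 0.3333682]
16.28739165050023
[0.54148204 0.30157122 0.20932823 1.47855334 0.         0.26982259]
[[0.48017872 0.44741222 0.1       ]] [[0.68502979 0.34812119 0.05      ]]
```

Run:
```python
from h import *
grasp_caddy((.5527,.3325),np.radians(15.9))
e=st()[0]; r.move_l([e[0]-.03,e[1],.30],.25)
r.move_pose((.40,.15,.30),qdown(np.pi/2)); r.move_pose((.40,-.08,.28),qdown(np.pi/2+YR))
a=hang_approach(); shot("w24"); shot("s24","scene"); print(T())
```

```text
(array([0.55310453, 0.33272823, 0.11999021]), array([0.22934328, 1.10947361, 0.4519714 ]), 0.04008647294761007, 76.5583)
grip (array([0.55320392, 0.33285439, 0.1197943 ]), array([0.25699211, 0.48832195, 5.67690598]), 0.01741468342202284, 76.8833)
(array([0.5524996 , 0.33237163, 0.23188879]), array([ 0.13447137,  0.54215078, -4.28442971]), 0.01743026475493692, 77.6083)
pre (array([ 0.4639772 , -0.12293547,  0.21298551]), array([-1.07724309,  0.29912131, -2.86650698]), 0.01696453189087855, 80.65)
80.8
```

View pics/w24.png

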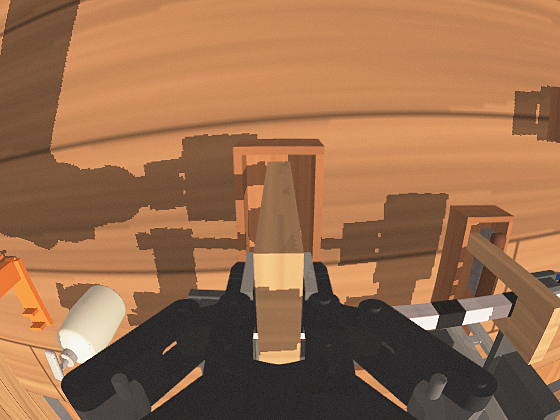

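View pics/s24.png

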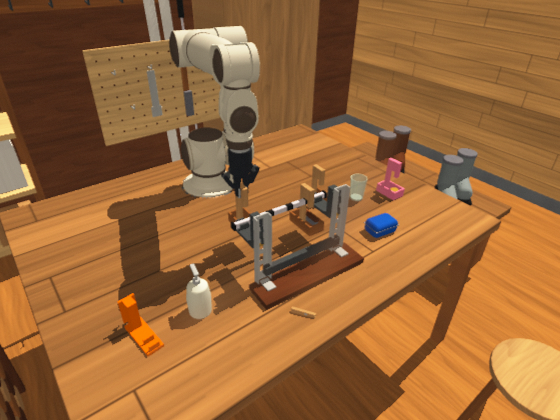

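Run:
```python
from h import *
a=RM-.105*YD; a[2]=.2125
z,f0=hook_on(a); r.dwell(.4); print(z,st()[1]-f0)
z+=.0015
for y in np.linspace(-.105,.0345,5)[1:]:
    p=RM+y*YD; p[2]=z; r.move_l(p,.06); e,f,_,_=st(); F=f-f0; print(y.round(4),e[2].round(4),F.round(1),((e-RM)@YD).round(4))
    if F[2]>3: z+=.0005
    if F[2]<-.5: z-=.0003
p[2]-=.001; r.move_l(p,.03); r.dwell(.2); print((st()[1]-f0).round(1))
shot("w25"); print(T())
```

```text
over [ 0.5434 -0.1296  0.2166] [ 1.4 -0.6  0.6]
0.2041 [0.  0.4 1.3]
0.196 [ 0.9  1.2 -0.5]
0.188 [0.8 0.1 0.4]
0.187 [ 1.7 -0.   0.5]
0.1854 [ 1.3  0.4 -0. ]
0.1839 [ 1.4 -0.1  0.4]
0.1824 [1.1 0.2 0.6]
0.1809 [0.4 0.4 1.2]
0.1794 [ 0.3 -0.1  0.4]
0.1787 [-0.4 -1.3  5.8]
0.17799999999999996 [-0.02641764 -0.36748009  9.04021236]
-0.0701 0.1791 [0. 0. 2.] -0.0697
-0.0352 0.1795 [ 1.3 -0.9 -0. ] -0.0351
-0.0004 0.1795 [1.1 0.5 0.6] -0.0003
0.0345 0.1795 [ 1.2 -0.4  0.5] 0.0346
[0.8 0.4 4.8]
88.8
```

View pics/w25.png

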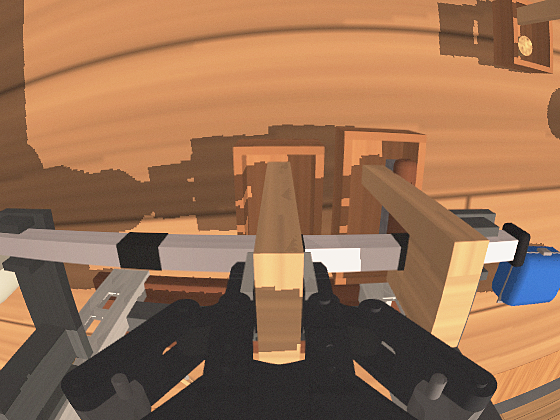

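Run:
```python
from h import *
r.set_gripper(.03,50); r.dwell(.1); e=st()[0]; r.move_l([e[0],e[1],.27],.12)
p=RM+.035*YD; r.move_l([p[0]-.02,p[1],.30],.2); r.dwell(.1)
shot("w26");crop("w26",120,140,280,280,5);crop("w26",240,140,400,280,5); print(T())
```

```text
90.6
```

View pics/w26_c120_140.png

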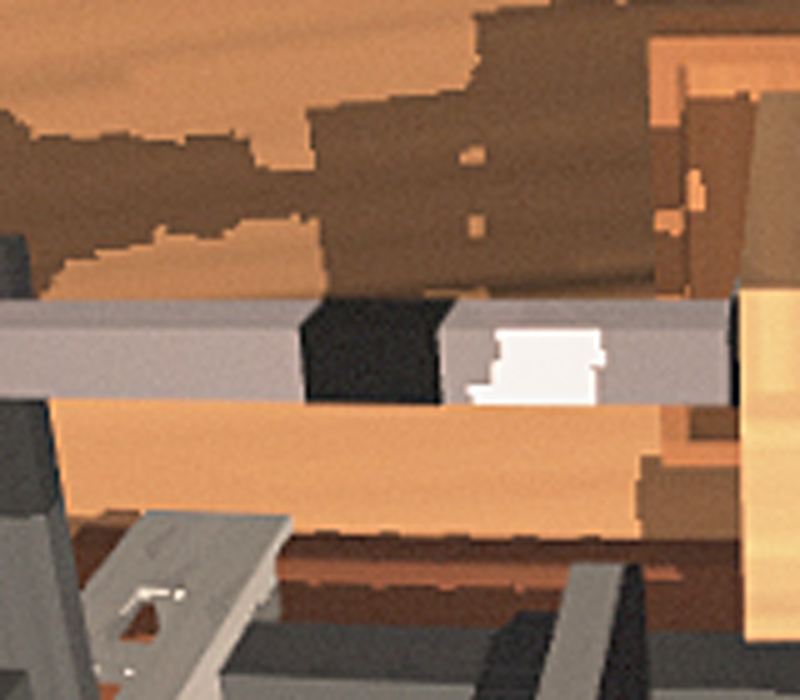

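View pics/w26_c240_140.png

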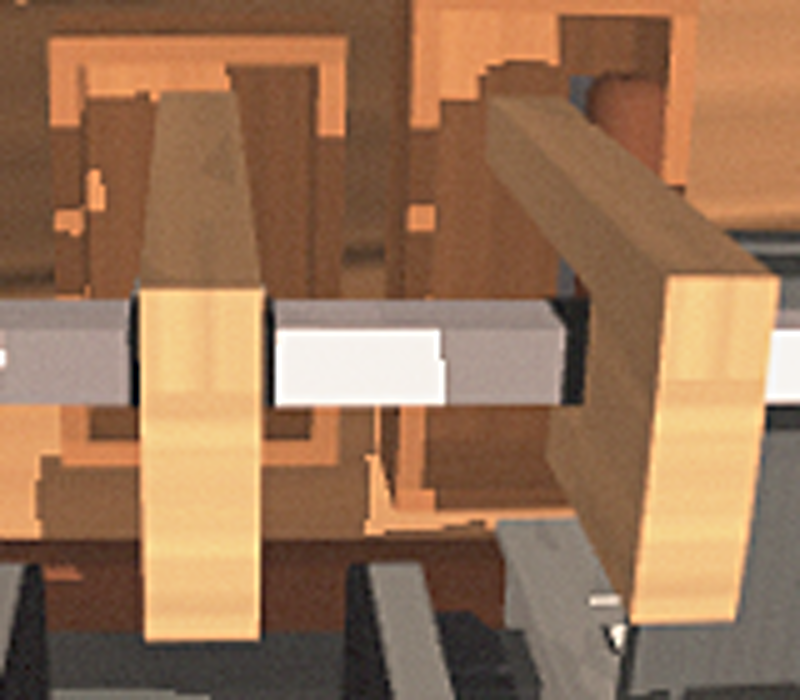

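Run:
```python
from h import *
r.move_pose((.40,.28,.30),qdown(np.pi/2)); print(T()); shot("w27"); crop("w27",230,100,330,230,5)
```

```text
91.8
```

View pics/w27.png

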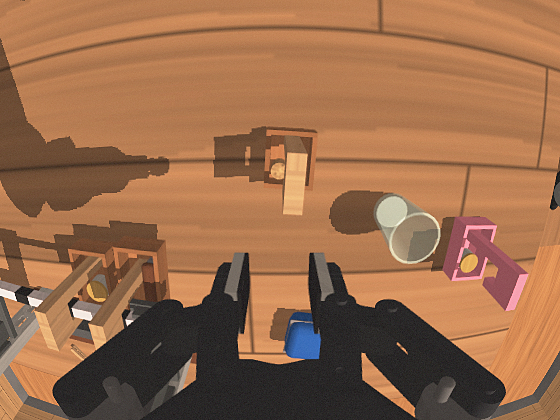

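View pics/w27_c230_100.png

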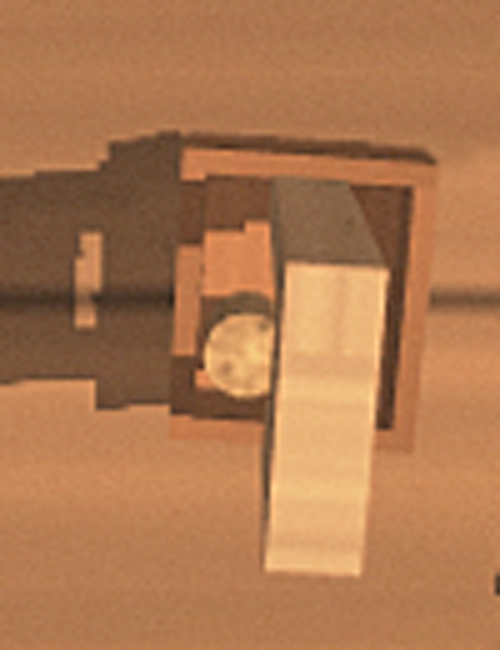

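Run:
```python
from h import *
h,y=caddy("w27",[(286,264),(389,270),(265,570),(361,575)],230,100,5)
grasp_caddy(h,y)
e=st()[0]; r.move_l([e[0],e[1],.29],.25)
r.move_pose((.40,.10,.29),qdown(np.pi/2)); r.move_pose((.40,-.08,.28),qdown(np.pi/2+YR))
a=hang_approach(); shot("w28"); print(T())
```

```text
len 0.05772535076100264 widths 0.018205397459708384 0.017952321250033217 yaw -3.6351400486923326
handle [0.39769509 0.29377582]
(array([0.39816452, 0.29407949, 0.11967905]), array([0.7640272 , 0.75884771, 0.46171405]), 0.040124502011211795, 93.4)
grip (array([0.39819233, 0.29401958, 0.11955017]), array([ 0.25038116, -1.77371515,  6.0619815 ]), 0.01780447516930706, 93.7167)
(array([0.39746653, 0.29365844, 0.23217707]), array([ 0.17037159, -0.38787996, -2.60222603]), 0.017527786367338673, 94.4417)
pre (array([ 0.46398889, -0.12293164,  0.21299946]), array([-0.07926351, -0.22029124, -2.10182992]), 0.01745374239374592, 97.1583)
97.2
```

View pics/w28.png

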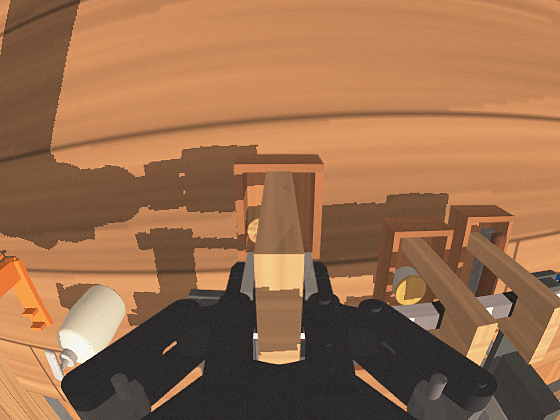

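Run:
```python
from h import *
a=RM-.105*YD; a[2]=.2125
z,f0=hook_on(a); r.dwell(.4); print(z,st()[1]-f0)
z+=.0015
for y in np.linspace(-.105,-.0435,3)[1:]:
    p=RM+y*YD; p[2]=z; r.move_l(p,.06); e,f,_,_=st(); F=f-f0; print(y.round(4),e[2].round(4),F.round(1),((e-RM)@YD).round(4))
    if F[2]>3: z+=.0005
    if F[2]<-.5: z-=.0003
p[2]-=.001; r.move_l(p,.03); r.dwell(.2); print((st()[1]-f0).round(1))
r.set_gripper(.03,50); r.dwell(.1); e=st()[0]; r.move_l([e[0],e[1],.27],.12)
p=RM+.0*YD; r.move_l([p[0]-.03,p[1],.32],.2); r.dwell(.2)
shot("w29"); shot("s29","scene"); crop("w29",170,140,330,280,5);crop("w29",300,140,460,280,5); crop("s29",200,130,370,300,4); print(T())
```

```text
over [ 0.5434 -0.1296  0.2166] [-0.3  0.   1.4]
0.2041 [-0.3 -0.2  1.5]
0.196 [-0.4  1.4  0.8]
0.188 [0.1 0.7 0.4]
0.187 [-1.3  0.7  1. ]
0.1854 [-0.1  0.9  1.3]
0.1839 [-0.7  0.8  1.1]
0.1824 [-0.3  0.6  1.2]
0.1809 [-0.3  1.1 -0.1]
0.1794 [-1.2  1.2  1.4]
0.1785 [-1.1 -0.7  5.4]
0.17799999999999996 [-0.28609472  0.14757305  7.82279345]
-0.0742 0.179 [-0.   0.1  1.1] -0.0739
-0.0435 0.1795 [-1.1  1.1  1.6] -0.0433
[-0.5  0.1  4.1]
105.8
```

View pics/w29_c170_140.png

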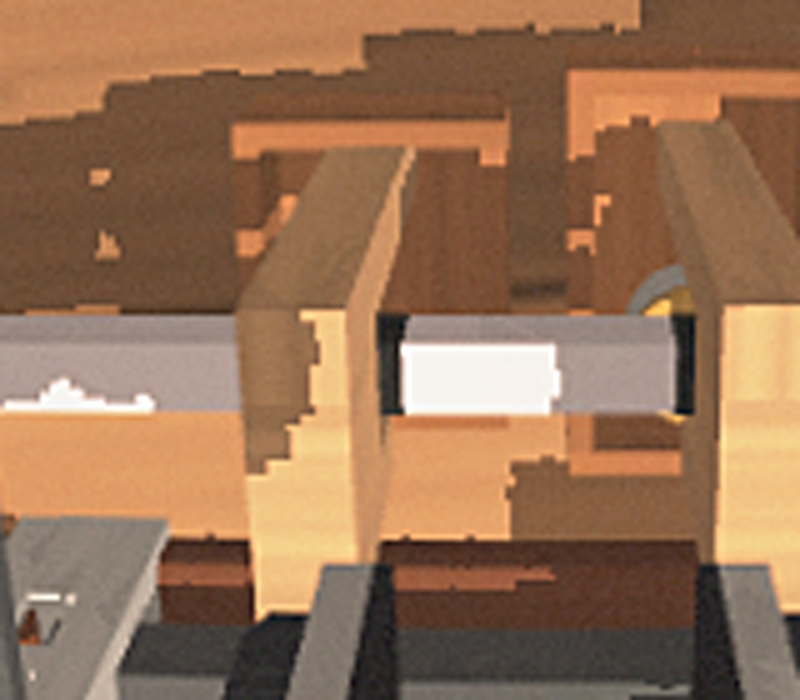

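View pics/w29_c300_140.png

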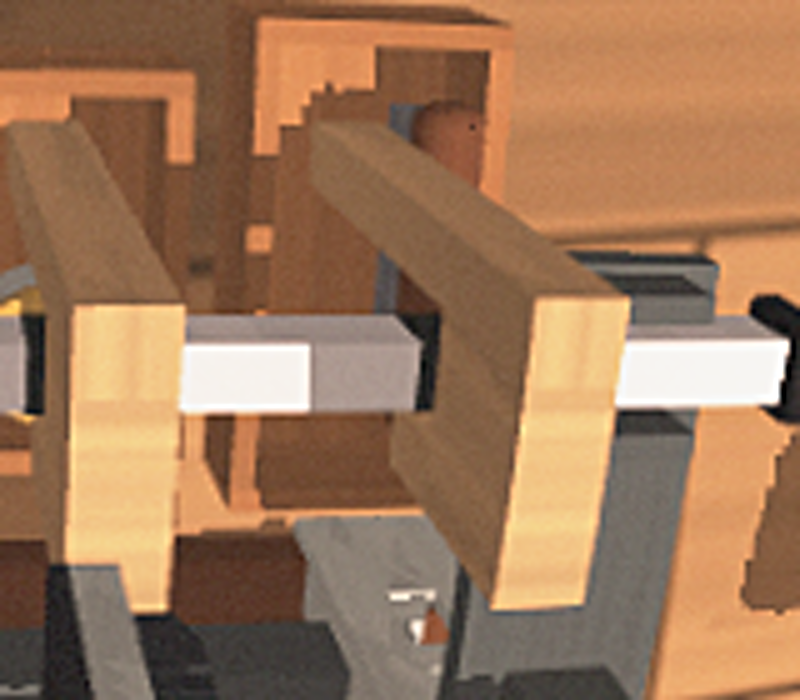

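View pics/s29_c200_130.png

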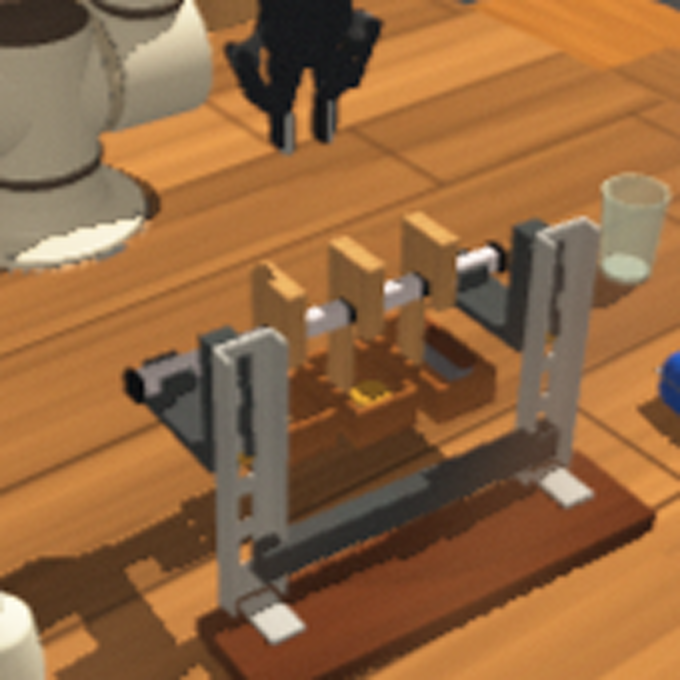

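Run:
```python
from h import *
board_vs_mark("w29",170,140,5,[(240,306),(348,306),(354,612),(257,614)],[(402,345),(400,412),(673,345)],[-.035,-.035,.017])
board_vs_mark("w29",300,140,5,[(74,303),(184,303),(169,611),(65,612)],[(420,345),(417,410),(788,340)],[.095,.095,.18])
board_vs_mark("w29",300,140,5,[(535,296),(630,296),(584,604),(492,608)],[(420,345),(417,410),(788,340)],[.095,.095,.18])
```

```text
board [-0.0514 -0.034  -0.0356 -0.0525] -0.0434 rail [0.0051 0.0042 0.0041]
board in rail frame: -0.0479
board [0.0252 0.0429 0.044  0.026 ] 0.0345 rail [0.0041 0.0051 0.0037]
board in rail frame: 0.0302
board [0.1027 0.1206 0.1219 0.1035] 0.1122 rail [0.0041 0.0051 0.0037]
board in rail frame: 0.1079
```

Run:
```python
from h import *
r.move_pose((.40,-.03,.36),qdown(np.pi/2)); r.dwell(.5); shot("s30","scene"); crop("s30",200,130,370,300,4); print(st())
```

```text
(array([ 0.40016393, -0.02998988,  0.35981606]), array([-0.50050795, -1.16307836,  0.33534651]), 0.030057879017098478, 106.875)
```

View pics/s30_c200_130.png

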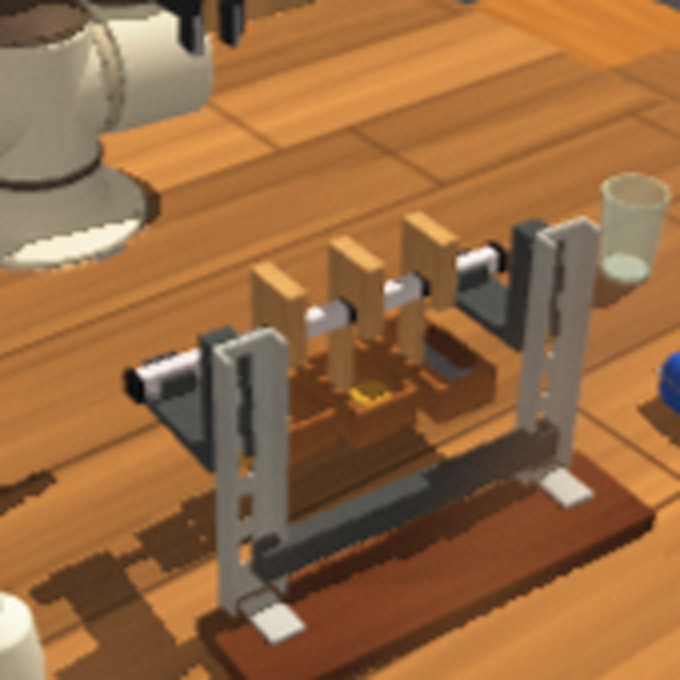

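The scene view shows all three caddies hanging upright, the rail in both cradles, both brackets home and the gripper clear.

```bash
python3 -c "
from workcell import r
print(r.sign_off())"
```

```text
the job is handed in; nothing more can be done
None
```

The rail is up and all three caddies (large, medium and small, all present) are hanging on their bands. I handed the job in at about 107 s, and no verdict was reported.

- **Brackets:** Both snapped past their rollers. I computed the right bracket's underside at 149.8 mm against 150 mm at home. The left one finished at nearly the same tool height. The second bracket was not where my first pictures showed it, so I measured it again before gripping it.
- **Rail:** It lies in both cradles, about 4.5 mm towards +y within its lengthways play, because the large caddy dragged it when it slid.
- **Caddies:** The last wrist picture put the boards at +107.9, +30.2 and −47.9 mm along the rail, against band centres at +108, +30 and −48 mm.
- **Check that disagreed:** The large caddy first read about 4 mm short of its band centre. The tool position and the camera differed by 2 to 4 mm, and a first nudge still pressing on the rail barely helped. With its weight taken off by under 1 mm of lift it overshot by 3.6 mm, and a second nudge centred it.
- **Left alone:** The dispenser, tumbler, headlamp case, orange bracket and pink caddy were not touched. The robot ended clear of everything.

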